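Set up the roller rests for a stepped shaft

ROBOT

A 6-joint arm with a two-finger parallel gripper is mounted at the origin on a cart in front of the work surface, level with it; the furniture and walls round the work are solid. World frame = base frame: x ahead of the robot, y to its left, z up, the work surface at z = 0. Lengths are in m, angles in degrees, forces in N, time in s.
With the tool pointing down it reaches from about 0.35 to 0.875 m from the base axis. Payload 4.2 kg.
Tool frame: the origin (TCP) lies midway between the tips of the shut fingers; the grasp point (between the pads) lies 19 mm behind it; z points along the fingers, y is the line along which they close (so a half turn about z gives the same grasp; the last joint's range is limited). The gripper opens to 87 mm and grips with 3 to 60 N. Pads are 19 mm wide; open, the fingers measure 117 mm over their backs; the gripper's body (75 mm by 190 mm) begins 51 mm behind the grasp point.
Start: joints at [-57.433, 22.042, 0.453, 0, -68.411, -14.817], TCP at [0.191, -0.595, 0.223] pointing down, gripper open.
Joint ranges: [-179.83, 179.83], [-69.29, 118.12], [-61.27, 80.66], [-181.25, 117.63], [-171.15, -9.14], [-177.46, 177.46]. Speed limits (degrees/s): [159.86, 159.86, 180, 180, 180, 180].

INTERFACE

Orientations are given as a 3x3 rotation matrix whose columns are the frame's x, y, z axes.
In Python, from station import sense, capture, camera_params, finish_job gives the robot as it stands.
- The arm moves only by the tool drive_tool, never from a script. Its argument "rows" is a list of rows, each an object of numbers: "tx", "ty", "tz": the shift along the tool's x, y, z in cm; "ax", "ay", "az": the turn, a rotation vector about the tool's x, y, z in rad; "claw": the finger opening in cm, from 0 to 8.7. In form: [{"tx": .., "ty": .., "tz": .., "ax": .., "ay": .., "az": .., "claw": ..}, ...]. A call has 1 to 10 rows; each row shifts and turns the commanded pose from where the row before left it, along the tool's axes as they then stand; what a row does not reach is not made up. A row lasts 1/12 s, in which the tool goes at most 41.7 mm and 7.16 degrees, less where a joint would pass 70% of its speed; a pose out of reach is approached as far as the arm can. A call with a gripper value outside its range is refused whole. The fingers move at their own pace and stop on an object; the grip force is fixed at half the most. Time passes only in rows, so rows that do not move let the fingers close. It gives the time, the measured TCP pose, the force, the opening and the grip force at its end, in the units of the state.
- sense(): the state, without advancing time (a new reading comes with each control period).
- capture(name): name is "scene" or "top"; returns (picture, depth): 384x512x3 uint8, red, green, blue; 384x512 float32, m along the optical axis (not along the pixel's ray), 0 where there is no reading.
- camera_params(name): a dict with "intrinsics" (3x3 intrinsics, pixels), "R" (3x3) and "t" (3): a world point X has camera coordinates R X + t. Camera axes: x right, y down, z forward; pixel columns grow to the right and rows downward; lengths in m; the calibration is good to about 2 mm. A picture is of the moment at which its call begins. camera_params takes no time and is no camera call.
- finish_job(): hands the job in; it is judged then, once.
The state is a dict: "time_s": time; "joints": joint angles; "joint_velocities": joint speeds; "effort": joint torques, N m; "tcp_pos": TCP position; "ee_rot": TCP orientation; "wrist_force": force on the tool from outside, world axes, zero at the start; "moment": the same for the moment, N m; "gripper_width": opening from 0.0 (shut) to 1.0 (fully open); "gripper_force": force on a finger pad.
Only numpy, scipy, OpenCV 4.12 (cv2) and the standard library are available. Lean on these libraries where they do the work, as an engineer would, in place of code of your own. Each camera call takes 0.05 s, during which the arm holds its last target. There are 200 camera calls.

TASK

Set up the shaft jig: move the three roller rests from the plywood tray into the three pockets of the jig plate so that the stepped shaft will lie level, the lowest rest in the pocket next to the solid end stop (thick end of the shaft), the middle one in the middle and the tallest next to the fork. Then lay the shaft on the rests, thick end close to the stop plate and thin end in the fork, lowering it rather than dropping it. Leave the spray can and the weld ring where they are.

Things in the scene. Friction and masses are not known exactly. Their poses are not given: they have to be found in the camera images.
- rest_low: Lowest, widest roller rest: grey block with two steel rollers on top, parallel to y, on a dark foot. Foot 60 (x) x 30 (y) x 10 mm; block above it 53 (x) x 24 (y) mm, with plain upright sides from 10 to 49 mm over the underside; rollers' top 57 mm. Origin: centre of the underside, z up. Loose, 0.25 kg. For the shaft's 56 mm journal.
- rest_mid: Middle roller rest, as rest_low with the same foot, but block 45 wide (x) x 24 (y) mm, upright sides up to 57 mm, top of the rollers 65 mm. Carries the 38 mm journal.
- rest_tall: Tallest and narrowest roller rest, same foot, block 39 wide (x) x 24 (y) mm, upright sides up to 66 mm, top of the rollers 74 mm. Carries the 20 mm journal.
- shaft: Loose bare-metal stepped shaft, 226 mm long, 0.6 kg, level in wooden chocks, axis 56 mm above the bench. Origin: on the axis at the balance point; y runs to the thin end (x, z may be rolled). Dia. 56 mm from y=-65 (thick end) to 11, 38 to 73, 20 to 161. Laid: origin 33 mm from the plate's middle towards the stop leaves 8 mm to the stop plate; axis 80 mm above the plate's top.
- jig_plate: Fixed steel plate 96 (x) x 268 (y) x 12 mm. Origin: centre of the underside. Round bars of 8 mm on its top bound three pockets at x=0, y=-65, 0, +65 mm, each 72 (x) x 40 (y) mm: a rest's foot has 6 mm to spare each way in x, 5 in y, rest's x along the plate's x (either way). Pocket floor 12 mm above the origin. The shaft lies along y over x=0.
- end_stop: Fixed solid dark upright plate with a brass button, 66 mm wide, 12 mm thick, top 106 mm above the jig plate's top; stands at one end of the jig plate, at y = -112 or +112 mm (it differs from start to start). Origin: centre of its foot's underside, on the plate's top.
- end_fork: Fixed dark fork at the plate's other end (y=+112 or -112 mm): upright plate 74 mm wide, 10 mm thick, slot 36 mm wide and open at the top; slot bottom 54 mm, prong tips 104 mm above the jig plate's top. Origin: centre of its foot's underside, on the plate's top. The shaft's thin end passes through the slot.
- rest_tray: Fixed plywood tray, 82 (x) x 162 (y) x 18 mm, with three compartments at y = -50, 0, +50 mm; floor 6 mm above its underside. Holds the three rests at the start, in any order. Origin: centre of the underside. The wooden chocks with the shaft stand to its left or right, the thin end pointing away from the robot.
- spray_can: Black and white spray can, 66 mm diameter, 185 mm high, standing; origin: centre of the underside. Leave it.
- weld_ring: Turned aluminium ring, 69 mm across, 8 mm thick, lying flat to the right of the jig; origin: centre of the underside. Leave it.

How it is judged (in metres and radians):
At the end, for the whole second after the job is handed in: All at rest: each rest flat in its pocket (within 9 mm, 4 degrees), lowest by the stop, tallest by the fork; shaft along the jig, level within 3 degrees, axis 80 mm (+-6) above the plate and within 9 mm of its middle line, thick end under 20 mm from the stop, thin end in the fork (horizontal distance between rest_low and end_stop below 0.056 m and y of rest_mid in the frame of jig_plate between -0.009 and 0.009 m and horizontal distance between rest_tall and end_fork below 0.056 m and x of rest_low in the frame of jig_plate between -0.009 and 0.009 m and x of rest_mid in the frame of jig_plate between -0.009 and 0.009 m and x of rest_tall in the frame of jig_plate between -0.009 and 0.009 m and z of each of rest_low, rest_mid, rest_tall in the frame of jig_plate below 0.015 m and angle between each of rest_low, rest_mid, rest_tall's own z axis and vertical below 0.07 rad and horizontal distance between shaft and end_stop between 0.066 and 0.091 m and x of shaft in the frame of jig_plate between -0.009 and 0.009 m and z of shaft in the frame of jig_plate between 0.086 and 0.098 m and angle between shaft's own y axis and vertical between 1.52 and 1.62 rad and angle between the y axis of shaft and the y axis of jig_plate, either way round below 0.08 rad and linear speed of each of shaft, rest_low, rest_mid, rest_tall below 0.01 m/s); the robot touches nothing.
It fails at once if the spray can is moved by more than 3 cm or tipped (distance of spray_can from where it was at the start of the episode above 0.03 m or angle between spray_can's own z axis and vertical above 0.3 rad).
It fails at once if the weld ring is moved by more than 3 cm (distance of weld_ring from where it was at the start of the episode above 0.03 m).
It fails at once if the shaft is dropped (falls or flies unheld faster than 0.6 m/s) (linear speed of shaft above 0.6 m/s and contact force between the fingers and shaft below 0.1 N).
It also fails if it takes over 112 s, if anything falls off the work surface, if the arm or the gripper's body presses on something with over 40 N, if the wrist force passes 120 N, or if a joint passes its speed limit or range.

## Working session

There is one attempt and no reset: what is moved stays moved. The work goes in short steps, Python scripts to look and compute and a tool call to move; the robot and the scene stay as the last step left them, time stands still between calls to the robot, and variables do not carry over. Pictures are saved under pics/ and viewed, at most 14 in all, crops included, and the job is handed in when it is done.

Besides the shell and the picture viewer there is one more tool, called as name([rows], argument=value, ...), one row to a line, values as JSON. drive_tool: Moves the arm, as the interface text tells. Its arguments: {"type":"object","properties":{"rows":{"type":"array"}},"required":["rows"]}

```bash
mkdir -p pics; ls; python3 - <<'E'
from station import *
import cv2, numpy as np
for n in ("scene","top"):
    p,d=capture(n); np.savez(f"pics/{n}0.npz",p=p,d=d); cv2.imwrite(f"pics/{n}0.png",p[:,:,::-1])
    c=camera_params(n); print(n,c, (d==0).mean())
print(sense())
E
```

```text
pics
scene {'intrinsics': array([[498.40191259,   0.        , 252.40532147],
       [  0.        , 498.40191259, 183.74964631],
       [  0.        ,   0.        ,   1.        ]]), 'R': array([[ 0.49801001, -0.86709792,  0.01127925],
       [-0.45542904, -0.27259611, -0.84751151],
       [ 0.73795015,  0.41693232, -0.53065716]]), 't': array([-0.35687033,  0.27121406,  1.16661556])} 0.0038401285807291665
top {'intrinsics': array([[441.96122914,   0.        , 255.28324676],
       [  0.        , 441.96122914, 187.92151876],
       [  0.        ,   0.        ,   1.        ]]), 'R': array([[ 0.06297584, -0.99800678,  0.00406316],
       [-0.97740804, -0.06249805, -0.20190969],
       [ 0.20176118,  0.00874407, -0.97939572]]), 't': array([-0.12807998,  0.5412135 ,  1.01567647])} 0.004180908203125
{'time_s': 0.1, 'joints': array([-5.74319539e+01,  2.20867408e+01,  3.87567499e-01, -2.63457331e-02,
       -6.84131480e+01, -1.48162569e+01]), 'joint_velocities': array([ 0.06783254, -0.17990912,  0.05520222,  0.22945727,  0.11271464,
       -0.15971832]), 'effort': array([-1.54166555e-04, -3.91689134e+01,  1.87935537e+01,  4.23189282e+00,
        1.34739137e-02, -8.04690126e-05]), 'tcp_pos': array([ 0.19040561, -0.59471166,  0.22156201]), 'ee_rot': array([[-9.52437942e-01, -3.04731822e-01, -6.94917727e-04],
       [-3.04732602e-01,  9.52436086e-01,  1.88224156e-03],
       [ 8.82858196e-05,  2.00448237e-03, -9.99997987e-01]]), 'wrist_force': array([-0.23552933, -0.13763927,  0.81634097]), 'moment': array([ 0.041031  , -0.05326592, -0.00477531]), 'gripper_force': 0.0, 'gripper_width': 1.0000507288886742}
```

View pics/top0.png

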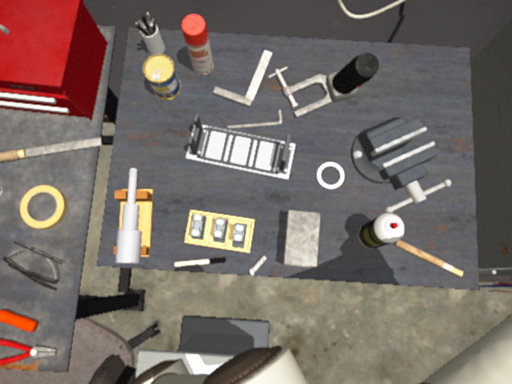

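View pics/scene0.png

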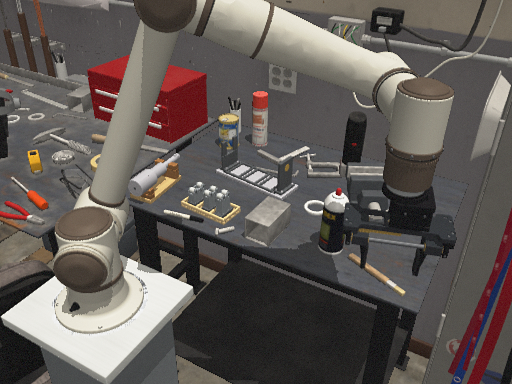

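The top view shows the jig at about (240,150), the tray at (220,230) and the shaft at (130,215), with its thin end up and away from the robot. The spray can is at (385,230) and the ring at (330,175). Next I'll take a closer view with heights.

```bash
cat > h.py <<'E'
import numpy as np, cv2
from station import *
def load(n):
    z=np.load(f"pics/{n}.npz"); return z['p'],z['d']
def snap(cam,name):
    p,d=capture(cam); np.savez(f"pics/{name}.npz",p=p,d=d); return p,d
def cloud(cam,d):
    c=camera_params(cam);K=c['intrinsics'];v,u=np.indices(d.shape)
    P=np.stack([(u-K[0,2])/K[0,0]*d,(v-K[1,2])/K[1,1]*d,d],-1)
    return (P-c['t'])@c['R']
def ray(cam,uv,z):
    c=camera_params(cam);K=c['intrinsics'];uv=np.atleast_2d(uv).astype(float)
    r=np.c_[(uv-K[:2,2])/[K[0,0],K[1,1]],np.ones(len(uv))]@c['R'];o=-c['R'].T@c['t']
    return o+r*((z-o[2])/r[:,2])[:,None]
def crop(p,u0,u1,v0,v1,s,f):
    cv2.imwrite(f,cv2.resize(p[v0:v1,u0:u1,::-1],None,fx=s,fy=s,interpolation=cv2.INTER_CUBIC))
E
python3 - <<'E'
from h import *
p,d=load("top0"); X=cloud("top",d)
crop(p,100,310,100,275,3.8,"pics/c1.png")
np.set_printoptions(precision=3,suppress=True,linewidth=200)
for n,(u,v) in dict(table=(310,200),rest1=(197,226),rest2=(218,230),rest3=(238,232),stopL=(194,130),forkR=(290,160),thin=(132,178),thick=(126,250),mid=(130,215)).items(): 
    w=X[v-3:v+4,u-3:u+4].reshape(-1,3); print(n,X[v,u],w[:,2].max())
# white-ish plate
m=((X[:,:,2]>.008)&(X[:,:,2]<.03)&(p.min(2)>150)).astype(np.uint8)
n,l,s,c=cv2.connectedComponentsWithStats(m)
print(s[s[:,4]>60]); 
E
```

```text
table [ 0.537 -0.233  0.003] 0.004044070751073293
rest1 [0.448 0.04  0.047] 0.0604135803251885
rest2 [ 0.439 -0.013  0.071] 0.07291402673284354
rest3 [ 0.439 -0.059  0.059] 0.08202309185604505
stopL [0.7   0.075 0.012] 0.07101337380385439
forkR [ 0.635 -0.177  0.014] 1.1045458445469487
thin [0.552 0.204 0.066] 0.0717098368191145
thick [0.379 0.192 0.084] 0.08900786949116454
mid [0.461 0.196 0.073] 0.08026362707575556
[[     0      0    512    384 190382]
 [   214     50     58     55    609]
 [   273     67     55     40    439]
 [   295     93     36     23    222]
 [   198    125     14     31    110]
 [   205    131     22     29    450]
 [   223    135     10     27    122]
 [   230    136     21     30    459]
 [    26    139     67     17    427]
 [   248    140     10     27    117]
 [   255    141     20     30    440]
 [   186    143    110     36    438]
 [    22    187     41     40    538]
 [   142    203      8     29    132]
 [   185    210     69     42    659]
 [   250    256     17     20    102]
 [   175    259     35      7    150]
 [   439    262     24     14    107]
 [    30    347     25     10    103]]
```

View pics/c1.png

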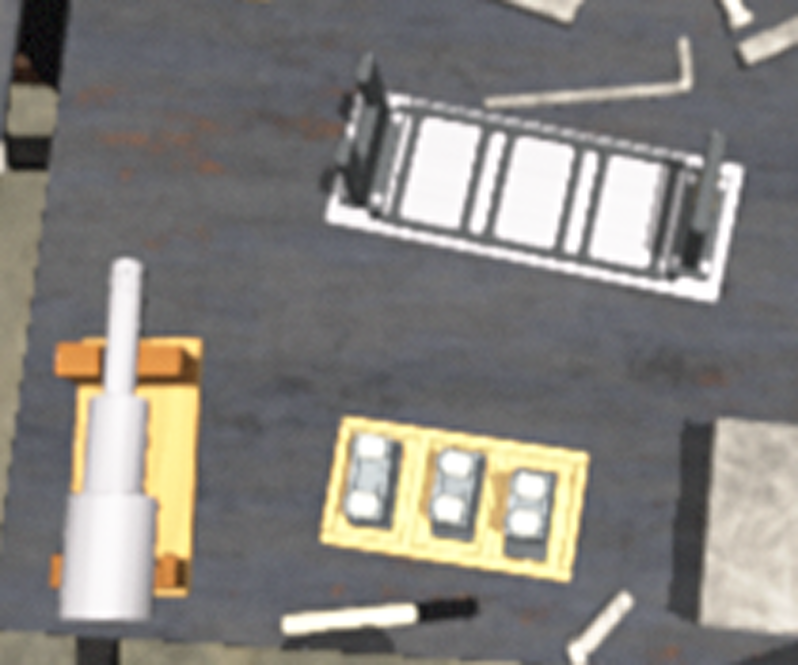

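```bash
python3 - <<'E'
from h import *
np.set_printoptions(precision=4,suppress=True,linewidth=200)
p,d=load("scene0"); crop(p,120,330,90,250,3.8,"pics/c2.png")
p,d=load("top0"); X=cloud("top",d)
# strips between bars, pockets
m=((X[:,:,2]>.004)&(X[:,:,2]<.03)&(p.min(2)>150)).astype(np.uint8)
n,l,s,c=cv2.connectedComponentsWithStats(m)
for i in range(1,n):
    if s[i,4]>100 and 190<c[i,0]<300 and 130<c[i,1]<175:
        print('white',s[i],ray("top",c[i],.012)[0], X[l==i][:,2].mean())
        q=ray("top",np.argwhere(l==i)[:,::-1],.012)[:,:2]; 
        r=cv2.minAreaRect((q*1000).astype(np.float32)); print(r)
# rests
hsv=cv2.cvtColor(p,cv2.COLOR_RGB2HSV)
m=np.zeros(d.shape,np.uint8); m[207:252,183:258]=1
a=((m>0)&(hsv[:,:,1]<60)&(p.min(2)>185)).astype(np.uint8)
n,l,s,c=cv2.connectedComponentsWithStats(a)
for i in range(1,n):
    if s[i,4]>8: print('roller',s[i],c[i],np.percentile(X[l==i][:,2],[10,50,90]),np.median(X[l==i],0))
# shaft
q=X[150:265,100:160].reshape(-1,3)
for x0 in np.arange(.36,.60,.02):
    w=q[(abs(q[:,0]-x0)<.01)&(q[:,2]>.05)&(abs(q[:,1]-.197)<.05)]
    if len(w): print('%.2f'%x0,w[:,1].min(),w[:,1].max(),w[:,2].max(),np.median(w[:,1]))
E
```

```text
white [198 125  14  31 110] [0.6785 0.0469 0.012 ] 0.01634161242474207
((675.0028686523438, 45.915191650390625), (23.97602653503418, 81.92086791992188), 86.66460418701172)
white [205 131  22  29 452] [0.6632 0.0166 0.012 ] 0.013312449498634084
((663.5592041015625, 16.652936935424805), (42.47004318237305, 74.82685852050781), 82.1021728515625)
white [223 135  10  27 122] [ 0.6568 -0.0153  0.012 ] 0.014088650401569562
((657.7145385742188, -15.301490783691406), (11.470675468444824, 72.10295104980469), 82.19925689697266)
white [230 136  21  30 463] [ 0.6535 -0.048   0.012 ] 0.013207335532871869
((653.9204711914062, -48.026458740234375), (42.856170654296875, 74.69192504882812), 81.71208190917969)
white [248 140  10  27 122] [ 0.6477 -0.0798  0.012 ] 0.014185372513451193
((648.3281860351562, -79.7807388305664), (11.559741020202637, 71.39363861083984), 82.72364807128906)
white [255 141  20  30 444] [ 0.6439 -0.1115  0.012 ] 0.013195753715293334
((644.642333984375, -111.54619598388672), (41.17560958862305, 75.12281799316406), 82.25315856933594)
white [186 143 110  37 481] [ 0.619  -0.0793  0.
[... 1016 characters left out ...]
970350783 0.18994337772099
0.44 0.17960744410758409 0.2155131559393079 0.08095025721598177 0.19400286178132445
0.46 0.17995665233322802 0.21887732207467897 0.08026362707575556 0.19463865927584015
0.48 0.18117056183945968 0.21866795607459916 0.08013617063395688 0.1961941293965605
0.50 0.16284924601527684 0.2397563503663034 0.06996269698429372 0.20047883815958778
0.52 0.16307659333032268 0.24164811010142728 0.0706583621514213 0.19897029229261842
0.54 0.19395978330899472 0.21328268391684374 0.06998148516120663 0.20157653991898403
0.56 0.19517074620759303 0.21429161656643192 0.0717098368191145 0.20297436115198497
0.58 0.19655570441176295 0.2157552624243783 0.06976800442602395 0.20344795959128917
```

View pics/c2.png

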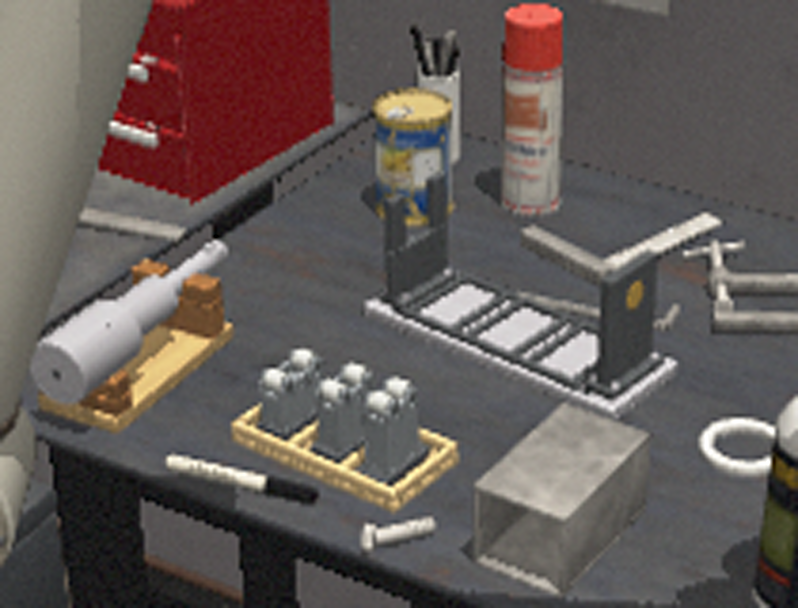

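Fork at the left (+y) and solid stop with the brass button at the right. In the tray, the low rest is on the left, mid in the centre and tall on the right. Now I'll refine the rest and shaft poses.

```bash
cat > meas.py <<'E'
from h import *
np.set_printoptions(precision=4,suppress=True,linewidth=200)
p,d=load("top0"); X=cloud("top",d)
for n,(x,y,h) in dict(low=(.451,.041,.063),mid=(.446,-.0134,.071),tall=(.437,-.0603,.080)).items():
    k=(abs(X[:,:,0]-x)<.04)&(abs(X[:,:,1]-y)<.022)&(X[:,:,2]>h-.016)
    q=ray("top",np.argwhere(k)[:,::-1],h-.006)[:,:2]
    print(n,k.sum(),'rect',cv2.minAreaRect((q*1000).astype(np.float32)),'mean',q.mean(0))
print('shaft step',ray("top",(131,229),.084),'thin end',ray("top",(133.2,168.4),.06),'thick end',ray("top",(127.6,261.8),.07))
E
python3 meas.py
python3 - <<'E'
from h import *
np.set_printoptions(precision=4,suppress=True,linewidth=200)
p,d=load("top0"); X=cloud("top",d)
c=[]
for x0 in np.arange(.37,.6,.01):
    w=X[(abs(X[:,:,0]-x0)<.005)&(abs(X[:,:,1]-.197)<.045)&(X[:,:,2]>.055)]
    if len(w): c.append((x0,np.percentile(w[:,2],90),len(w)))
print(np.array(c))
# axis from cylinder silhouettes on thick and mid: ray mid
for r in (170,175,205,210,215,220,235,240,245,250):
    row=p[r].astype(int); hs=cv2.cvtColor(p[r:r+1],cv2.COLOR_RGB2HSV)[0]
    u=[i for i in range(108,155) if hs[i,1]<45 and hs[i,2]>130]
    if u: print(r,min(u),max(u),ray("top",((min(u)+max(u))/2,r),.056)[0])
for x,y in((.652,-.048),(.4,.3),(.55,.05)):
    k=(abs(X[:,:,0]-x)<.01)&(abs(X[:,:,1]-y)<.01); print('z',x,y,np.median(X[k][:,2]))
E
```

```text
low 211 rect ((450.4248046875, 40.17963409423828), (26.559616088867188, 53.385555267333984), 86.88124084472656) mean [0.4504 0.0396]
mid 182 rect ((446.0513610839844, -14.364537239074707), (25.1333065032959, 44.5369873046875), 84.39410400390625) mean [ 0.4461 -0.0144]
tall 161 rect ((436.77508544921875, -61.47358322143555), (24.502685546875, 39.19275665283203), 87.84288024902344) mean [ 0.4372 -0.0612]
shaft step [[0.4273 0.1867 0.084 ]] thin end [[0.5767 0.2059 0.06  ]] thick end [[0.3527 0.1895 0.07  ]]
[[  0.37     0.0849 103.    ]
 [  0.38     0.0847 109.    ]
 [  0.39     0.085  106.    ]
 [  0.4      0.085  103.    ]
 [  0.41     0.0856 106.    ]
 [  0.42     0.085  102.    ]
 [  0.43     0.0821  73.    ]
 [  0.44     0.078   66.    ]
 [  0.45     0.0762  69.    ]
 [  0.46     0.0765  69.    ]
 [  0.47     0.0769  72.    ]
 [  0.48     0.0762  65.    ]
 [  0.49     0.0753  44.    ]
 [  0.5      0.0681  57.    ]
 [  0.51     0.0677 142.    ]
 [  0.52     0.0675 122.    ]
 [  0.53     0.0677  36.    ]
 [  0.54     0.0674  30.    ]
 [  0.55     0.0681  32.    ]
 [  0.56     0.0682  37.    ]
 [  0.57     0.0684  37.    ]
 [  0.58     0.0672   7.    ]]
170 129 137 [0.5737 0.2071 0.056 ]
175 129 136 [0.5611 0.2068 0.056 ]
205 124 137 [0.4872 0.2028 0.056 ]
210 123 138 [0.4752 0.2013 0.056 ]
215 123 137 [0.4631 0.2011 0.056 ]
220 123 137 [0.4512 0.1996 0.056 ]
235 117 140 [0.4154 0.1989 0.056 ]
240 117 140 [0.4037 0.1974 0.056 ]
245 117 139 [0.3919 0.1972 0.056 ]
250 117 139 [0.3803 0.1958 0.056 ]
z 0.652 -0.048 0.012949649812581163
z 0.4 0.3 nan
z 0.55 0.05 0.0006398343015974791
  return _methods._mean(a, axis=axis, dtype=dtype,
  ret = ret.dtype.type(ret / rcount)
```

```bash
cat > to.py <<'E'
# usage: to.py x y z heading(deg of tool y) -> tool-frame shift still to go
import sys; from h import *
x,y,z,hd=map(float,sys.argv[1:5]); s=sense(); R=s['ee_rot']; t=s['tcp_pos']
e=R.T@(np.array([x,y,z])-t)*100; h0=np.degrees(np.arctan2(R[1,1],R[0,1]))
a=-np.radians((hd-h0+180)%360-180); c,sn=np.cos(a),np.sin(a)
print('t',round(s['time_s'],2),'tcp',t.round(4),'hd',h0.round(2),'tilt',R[:2,2].round(4),'| shift cm now',e.round(2),'az',round(a,3),
 '| shift cm after turn',np.round([c*e[0]+sn*e[1],-sn*e[0]+c*e[1],e[2]],2),'| f',s['wrist_force'].round(1),'w',round(s['gripper_width']*87,1),'gf',round(s['gripper_force'],1))
E
python3 to.py 0.437 -0.0615 0.2 176
```

```text
t 0.1 tcp [ 0.1904 -0.5947  0.2216] hd 107.74 tilt [-0.0007  0.0019] | shift cm now [-39.74  43.27   2.24] az -1.191 | shift cm after turn [-54.91 -20.88   2.24] | f [-0.2 -0.1  0.8] w 87.0 gf 0.0
```

drive_tool([
  {"tz": -0.4, "az": -0.119},
  {"tz": -0.4, "az": -0.119},
  {"tz": -0.4, "az": -0.119},
  {"tz": -0.4, "az": -0.119},
  {"tz": -0.4, "az": -0.119},
  {"tz": -0.4, "az": -0.119},
  {"tz": -0.4, "az": -0.119},
  {"tz": -0.4, "az": -0.119},
  {"tz": -0.4, "az": -0.119},
  {"tz": -0.4, "az": -0.119},
])

```text
invalid input at $.rows[0]: expected keys tx, ty, tz, ax, ay, az, claw
```

```bash
python3 to.py 0.437 -0.0615 0.2 176
```

```text
t 0.1 tcp [ 0.1904 -0.5947  0.2216] hd 107.74 tilt [-0.0007  0.0019] | shift cm now [-39.74  43.27   2.24] az -1.191 | shift cm after turn [-54.91 -20.88   2.24] | f [-0.2 -0.1  0.8] w 87.0 gf 0.0
```

drive_tool([
  {"tx": 0, "ty": 0, "tz": -0.4, "ax": 0, "ay": 0, "az": -0.119, "claw": 8.7},
  {"tx": 0, "ty": 0, "tz": -0.4, "ax": 0, "ay": 0, "az": -0.119, "claw": 8.7},
  {"tx": 0, "ty": 0, "tz": -0.4, "ax": 0, "ay": 0, "az": -0.119, "claw": 8.7},
  {"tx": 0, "ty": 0, "tz": -0.4, "ax": 0, "ay": 0, "az": -0.119, "claw": 8.7},
  {"tx": 0, "ty": 0, "tz": -0.4, "ax": 0, "ay": 0, "az": -0.119, "claw": 8.7},
  {"tx": 0, "ty": 0, "tz": -0.4, "ax": 0, "ay": 0, "az": -0.119, "claw": 8.7},
  {"tx": 0, "ty": 0, "tz": -0.4, "ax": 0, "ay": 0, "az": -0.119, "claw": 8.7},
  {"tx": 0, "ty": 0, "tz": -0.4, "ax": 0, "ay": 0, "az": -0.119, "claw": 8.7},
  {"tx": 0, "ty": 0, "tz": -0.4, "ax": 0, "ay": 0, "az": -0.119, "claw": 8.7},
  {"tx": 0, "ty": 0, "tz": -0.4, "ax": 0, "ay": 0, "az": -0.119, "claw": 8.7},
])

```text
time_s: 0.93
tcp_pos: [0.1905, -0.5949, 0.2621]
ee_rot: [[-0.065, -0.998, -0.0], [-0.998, 0.065, 0.001], [-0.001, 0.001, -1.0]]
wrist_force: [0.4, -0.3, 0.6]
gripper_width: 1.0
gripper_force: 0.0
```

```bash
python3 to.py 0.437 -0.0615 0.2 176
```

```text
t 0.93 tcp [ 0.1905 -0.5949  0.2621] hd 176.27 tilt [-0.0005  0.0013] | shift cm now [-54.82 -21.13   6.26] az 0.005 | shift cm after turn [-54.92 -20.87   6.26] | f [ 0.4 -0.3  0.6] w 87.0 gf 0.0
```

drive_tool([
  {"tx": -3.66, "ty": -1.4, "tz": 0, "ax": 0, "ay": 0, "az": 0, "claw": 8.7},
  {"tx": -3.66, "ty": -1.4, "tz": 0, "ax": 0, "ay": 0, "az": 0, "claw": 8.7},
  {"tx": -3.66, "ty": -1.4, "tz": 0, "ax": 0, "ay": 0, "az": 0, "claw": 8.7},
  {"tx": -3.66, "ty": -1.4, "tz": 0, "ax": 0, "ay": 0, "az": 0, "claw": 8.7},
  {"tx": -3.66, "ty": -1.4, "tz": 0, "ax": 0, "ay": 0, "az": 0, "claw": 8.7},
  {"tx": -3.66, "ty": -1.4, "tz": 0, "ax": 0, "ay": 0, "az": 0, "claw": 8.7},
  {"tx": -3.66, "ty": -1.4, "tz": 0, "ax": 0, "ay": 0, "az": 0, "claw": 8.7},
  {"tx": -3.66, "ty": -1.4, "tz": 0, "ax": 0, "ay": 0, "az": 0, "claw": 8.7},
  {"tx": -3.66, "ty": -1.4, "tz": 0, "ax": 0, "ay": 0, "az": 0, "claw": 8.7},
  {"tx": -3.66, "ty": -1.4, "tz": 0, "ax": 0, "ay": 0, "az": 0, "claw": 8.7},
])

```text
time_s: 1.77
tcp_pos: [0.3562, -0.2382, 0.2624]
ee_rot: [[-0.071, -0.997, -0.0], [-0.997, 0.071, 0.0], [-0.0, 0.0, -1.0]]
wrist_force: [0.7, 0.0, -0.2]
gripper_width: 1.0
gripper_force: 0.0
```

drive_tool([
  {"tx": -3.66, "ty": -1.4, "tz": 0, "ax": 0, "ay": 0, "az": 0, "claw": 6.5},
  {"tx": -3.66, "ty": -1.4, "tz": 1, "ax": 0, "ay": 0, "az": 0, "claw": 6.5},
  {"tx": -3.66, "ty": -1.4, "tz": 1, "ax": 0, "ay": 0, "az": 0, "claw": 6.5},
  {"tx": -3.66, "ty": -1.4, "tz": 1, "ax": 0, "ay": 0, "az": 0, "claw": 6.5},
  {"tx": -3.66, "ty": -1.4, "tz": 1, "ax": 0, "ay": 0, "az": 0, "claw": 6.5},
  {"tx": 0, "ty": 0, "tz": 3, "ax": 0, "ay": 0, "az": 0, "claw": 6.5},
  {"tx": 0, "ty": 0, "tz": 3, "ax": 0, "ay": 0, "az": 0, "claw": 6.5},
  {"tx": 0, "ty": 0, "tz": 1, "ax": 0, "ay": 0, "az": 0, "claw": 6.5},
])

```text
time_s: 2.43
tcp_pos: [0.4361, -0.0617, 0.1484]
ee_rot: [[-0.07, -0.998, -0.008], [-0.998, 0.07, -0.0], [0.001, 0.008, -1.0]]
wrist_force: [-0.1, -1.2, -0.6]
gripper_width: 0.751
gripper_force: 0.0
```

```bash
python3 to.py 0.437 -0.0615 0.046 176; python3 - <<'E'
from h import *
p,d=snap("top","t1"); crop(p,150,300,160,275,5,"pics/t1.png")
E
```

```text
t 2.43 tcp [ 0.4361 -0.0617  0.1484] hd 175.98 tilt [-0.008  -0.0001] | shift cm now [-0.03 -0.17 10.24] az -0.0 | shift cm after turn [-0.03 -0.17 10.24] | f [-0.1 -1.2 -0.6] w 65.4 gf 0.0
```

View pics/t1.png

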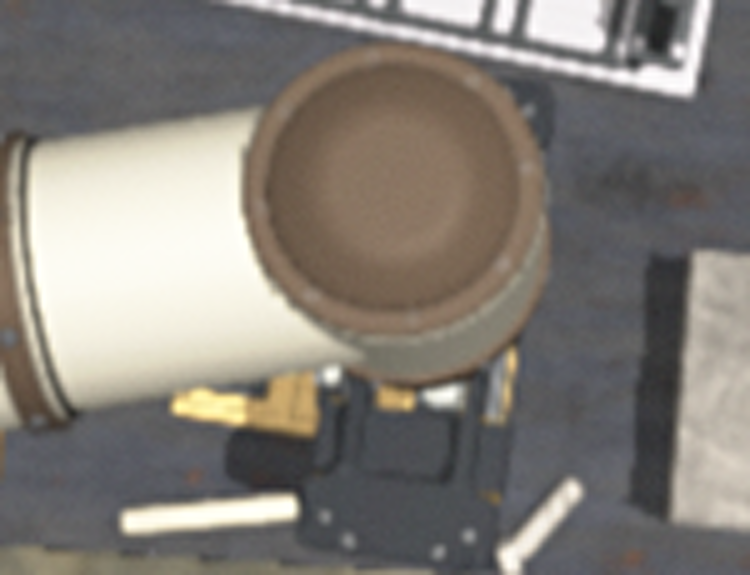

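The hand hides the rests in the top view, but its pose agrees with the plan. I'll descend and grip.

drive_tool([
  {"tx": 0, "ty": -0.1, "tz": 3.5, "ax": 0, "ay": 0, "az": 0, "claw": 6.5},
  {"tx": 0, "ty": 0, "tz": 3.5, "ax": 0, "ay": 0, "az": 0, "claw": 6.5},
  {"tx": 0, "ty": 0, "tz": 2.2, "ax": 0, "ay": 0, "az": 0, "claw": 6.5},
  {"tx": 0, "ty": 0, "tz": 0, "ax": 0, "ay": 0, "az": 0, "claw": 6.5},
])

```text
time_s: 2.82
tcp_pos: [0.4368, -0.0632, 0.0572]
ee_rot: [[-0.072, -0.997, -0.009], [-0.997, 0.072, -0.001], [0.002, 0.009, -1.0]]
wrist_force: [0.2, 1.0, -0.5]
gripper_width: 0.745
gripper_force: 0.0
```

```bash
python3 to.py 0.437 -0.0615 0.046 176
```

```text
t 2.82 tcp [ 0.4368 -0.0632  0.0572] hd 175.86 tilt [-0.0092 -0.0014] | shift cm now [-0.18 -0.02  1.12] az -0.002 | shift cm after turn [-0.18 -0.02  1.12] | f [ 0.2  1.  -0.5] w 64.8 gf 0.0
```

drive_tool([
  {"tx": -0.18, "ty": 0, "tz": 1.0, "ax": 0, "ay": 0, "az": 0, "claw": 6.5},
  {"tx": 0, "ty": 0, "tz": 0, "ax": 0, "ay": 0, "az": 0, "claw": 3.5},
  {"tx": 0, "ty": 0, "tz": 0, "ax": 0, "ay": 0, "az": 0, "claw": 3.0},
  {"tx": 0, "ty": 0, "tz": 0, "ax": 0, "ay": 0, "az": 0, "claw": 3.0},
  {"tx": 0, "ty": 0, "tz": 0, "ax": 0, "ay": 0, "az": 0, "claw": 3.0},
  {"tx": 0, "ty": 0, "tz": 0, "ax": 0, "ay": 0, "az": 0, "claw": 3.0},
])

```text
time_s: 3.32
tcp_pos: [0.4395, -0.0609, 0.0513]
ee_rot: [[-0.071, -0.997, -0.001], [-0.997, 0.071, 0.0], [-0.0, 0.001, -1.0]]
wrist_force: [-2.7, -0.9, 1.6]
gripper_width: 0.452
gripper_force: 1.1
```

```bash
python3 to.py 0.6617 0.0164 0.2 171.8
```

```text
t 3.32 tcp [ 0.4395 -0.0609  0.0513] hd 175.91 tilt [-0.0006  0.0001] | shift cm now [ -9.3  -21.6  -14.88] az 0.072 | shift cm after turn [-10.82 -20.88 -14.88] | f [-2.7 -0.9  1.6] w 39.4 gf 1.1
```

drive_tool([
  {"tx": 0, "ty": 0, "tz": 0, "ax": 0, "ay": 0, "az": 0, "claw": 3.0},
  {"tx": 0, "ty": 0, "tz": -1.5, "ax": 0, "ay": 0, "az": 0, "claw": 3.0},
  {"tx": 0, "ty": 0, "tz": -3, "ax": 0, "ay": 0, "az": 0.036, "claw": 3.0},
  {"tx": 0, "ty": 0, "tz": -3, "ax": 0, "ay": 0, "az": 0.036, "claw": 3.0},
  {"tx": 0, "ty": 0, "tz": -2.5, "ax": 0, "ay": 0, "az": 0, "claw": 3.0},
  {"tx": 0, "ty": 0, "tz": 0, "ax": 0, "ay": 0, "az": 0, "claw": 3.0},
])

```text
time_s: 3.82
tcp_pos: [0.4439, -0.0604, 0.1556]
ee_rot: [[-0.141, -0.99, 0.012], [-0.99, 0.141, 0.001], [-0.003, -0.012, -1.0]]
wrist_force: [1.5, 1.1, -2.5]
gripper_width: 0.446
gripper_force: 30.0
```

```bash
python3 to.py 0.6617 0.0164 0.15 171.8; python3 - <<'E'
from h import *
p,d=snap("scene","s1"); crop(p,150,350,100,260,3.8,"pics/s1.png")
E
```

```text
t 3.82 tcp [ 0.4439 -0.0604  0.1556] hd 171.88 tilt [0.0122 0.0012] | shift cm now [-10.68 -20.47   0.84] az 0.001 | shift cm after turn [-10.71 -20.45   0.84] | f [ 1.5  1.1 -2.5] w 38.8 gf 30.0
```

View pics/s1.png

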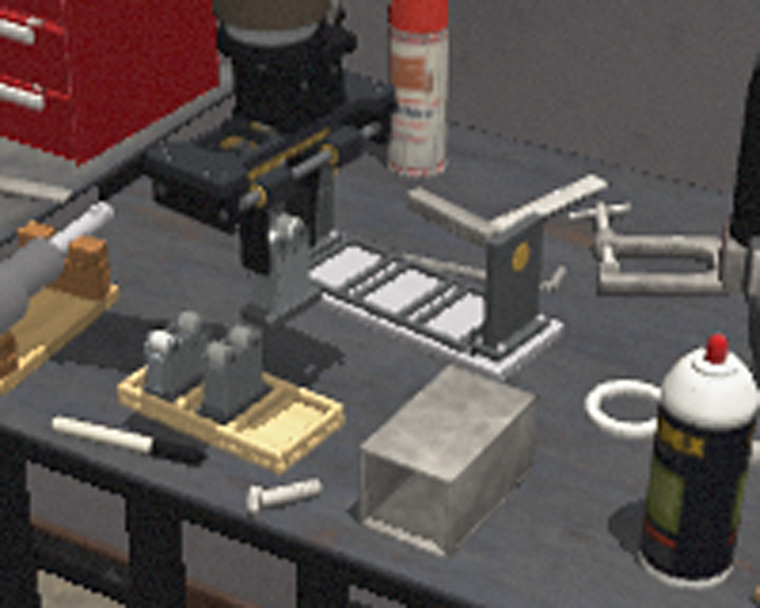

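The tall rest is held upright and the other two are undisturbed. Next I'll move it over the fork pocket.

drive_tool([
  {"tx": -1.53, "ty": -2.92, "tz": 0, "ax": 0, "ay": 0, "az": 0, "claw": 3.0},
  {"tx": -1.53, "ty": -2.92, "tz": 0, "ax": 0, "ay": 0, "az": 0, "claw": 3.0},
  {"tx": -1.53, "ty": -2.92, "tz": 0, "ax": 0, "ay": 0, "az": 0, "claw": 3.0},
  {"tx": -1.53, "ty": -2.92, "tz": 0, "ax": 0, "ay": 0, "az": 0, "claw": 3.0},
  {"tx": -1.53, "ty": -2.92, "tz": 0, "ax": 0, "ay": 0, "az": 0, "claw": 3.0},
  {"tx": -1.53, "ty": -2.92, "tz": 0, "ax": 0, "ay": 0, "az": 0, "claw": 3.0},
  {"tx": -1.53, "ty": -2.92, "tz": 0, "ax": 0, "ay": 0, "az": 0, "claw": 3.0},
  {"tx": 0, "ty": 0, "tz": 3, "ax": 0, "ay": 0, "az": 0, "claw": 3.0},
  {"tx": 0, "ty": 0, "tz": 2, "ax": 0, "ay": 0, "az": 0, "claw": 3.0},
  {"tx": 0, "ty": 0, "tz": 0, "ax": 0, "ay": 0, "az": 0, "claw": 3.0},
])

```text
time_s: 4.7
tcp_pos: [0.6529, 0.0158, 0.0921]
ee_rot: [[-0.144, -0.989, -0.015], [-0.99, 0.144, -0.001], [0.004, 0.015, -1.0]]
wrist_force: [-0.8, -0.5, -5.1]
gripper_width: 0.445
gripper_force: 30.0
```

```bash
python3 to.py 0.6617 0.0164 0.0573 171.8
```

```text
t 4.7 tcp [0.6529 0.0158 0.0921] hd 171.7 tilt [-0.0153 -0.0013] | shift cm now [-0.2  -0.92  3.46] az -0.002 | shift cm after turn [-0.2  -0.92  3.46] | f [-0.8 -0.5 -5.1] w 38.7 gf 30.0
```

drive_tool([
  {"tx": 0, "ty": 0, "tz": 0, "ax": 0, "ay": 0, "az": 0, "claw": 3.0},
  {"tx": 0, "ty": 0, "tz": 0, "ax": 0, "ay": 0, "az": 0, "claw": 3.0},
  {"tx": 0, "ty": 0, "tz": 0, "ax": 0, "ay": 0, "az": 0, "claw": 3.0},
])

```text
time_s: 4.95
tcp_pos: [0.6586, 0.0161, 0.1022]
ee_rot: [[-0.142, -0.99, 0.003], [-0.99, 0.142, 0.0], [-0.001, -0.003, -1.0]]
wrist_force: [0.4, -0.2, -2.0]
gripper_width: 0.445
gripper_force: 30.0
```

```bash
python3 to.py 0.6617 0.0164 0.0573 171.8
```

```text
t 4.95 tcp [0.6586 0.0161 0.1022] hd 171.82 tilt [0.0029 0.0003] | shift cm now [-0.07 -0.29  4.49] az 0.0 | shift cm after turn [-0.07 -0.29  4.49] | f [ 0.4 -0.2 -2. ] w 38.7 gf 30.0
```

drive_tool([
  {"tx": -0.07, "ty": -0.29, "tz": 1, "ax": 0, "ay": 0, "az": 0, "claw": 3.0},
  {"tx": 0, "ty": 0, "tz": 1, "ax": 0, "ay": 0, "az": 0, "claw": 3.0},
  {"tx": 0, "ty": 0, "tz": 0.8, "ax": 0, "ay": 0, "az": 0, "claw": 3.0},
  {"tx": 0, "ty": 0, "tz": 0.6, "ax": 0, "ay": 0, "az": 0, "claw": 3.0},
  {"tx": 0, "ty": 0, "tz": 0.5, "ax": 0, "ay": 0, "az": 0, "claw": 3.0},
  {"tx": 0, "ty": 0, "tz": 0.3, "ax": 0, "ay": 0, "az": 0, "claw": 3.0},
  {"tx": 0, "ty": 0, "tz": 0, "ax": 0, "ay": 0, "az": 0, "claw": 3.0},
  {"tx": 0, "ty": 0, "tz": 0, "ax": 0, "ay": 0, "az": 0, "claw": 3.0},
])

```text
time_s: 5.62
tcp_pos: [0.6609, 0.0164, 0.0586]
ee_rot: [[-0.142, -0.99, 0.0], [-0.99, 0.142, 0.0], [-0.0, -0.0, -1.0]]
wrist_force: [-0.7, 0.9, -1.1]
gripper_width: 0.447
gripper_force: 30.0
```

```bash
python3 to.py 0.6617 0.0164 0.0573 171.8
```

```text
t 5.62 tcp [0.6609 0.0164 0.0586] hd 171.81 tilt [0.0004 0.    ] | shift cm now [-0.01 -0.08  0.13] az 0.0 | shift cm after turn [-0.01 -0.08  0.13] | f [-0.7  0.9 -1.1] w 38.9 gf 30.0
```

drive_tool([
  {"tx": 0, "ty": 0, "tz": 0.1, "ax": 0, "ay": 0, "az": 0, "claw": 3.0},
  {"tx": 0, "ty": 0, "tz": 0, "ax": 0, "ay": 0, "az": 0, "claw": 4.5},
  {"tx": 0, "ty": 0, "tz": 0, "ax": 0, "ay": 0, "az": 0, "claw": 5.5},
  {"tx": 0, "ty": 0, "tz": 0, "ax": 0, "ay": 0, "az": 0, "claw": 6.5},
  {"tx": 0, "ty": 0, "tz": -1, "ax": 0, "ay": 0, "az": 0, "claw": 6.5},
  {"tx": 0, "ty": 0, "tz": -2, "ax": 0, "ay": 0, "az": 0, "claw": 6.5},
  {"tx": 0, "ty": 0, "tz": -3, "ax": 0, "ay": 0, "az": 0, "claw": 6.5},
  {"tx": 0, "ty": 0, "tz": -2, "ax": 0, "ay": 0, "az": 0, "claw": 6.5},
  {"tx": 0, "ty": 0, "tz": -1, "ax": 0, "ay": 0, "az": 0, "claw": 6.5},
])

```text
time_s: 6.37
tcp_pos: [0.6627, 0.0165, 0.1525]
ee_rot: [[-0.142, -0.99, 0.007], [-0.99, 0.142, 0.001], [-0.002, -0.007, -1.0]]
wrist_force: [0.9, 0.2, -0.0]
gripper_width: 0.739
gripper_force: 0.0
```

```bash
python3 to.py 0.446 -0.0144 0.15 174.5
```

```text
t 6.37 tcp [0.6627 0.0165 0.1525] hd 171.85 tilt [0.0073 0.0007] | shift cm now [ 6.13 21.01  0.09] az -0.046 | shift cm after turn [ 5.15 21.27  0.09] | f [ 0.9  0.2 -0. ] w 64.3 gf 0.0
```

drive_tool([
  {"tx": 0, "ty": 0, "tz": 0, "ax": 0, "ay": 0, "az": -0.046, "claw": 7.0},
  {"tx": 0.8, "ty": 3.4, "tz": 0, "ax": 0, "ay": 0, "az": 0, "claw": 7.0},
  {"tx": 0.8, "ty": 3.4, "tz": 0, "ax": 0, "ay": 0, "az": 0, "claw": 7.0},
  {"tx": 0.8, "ty": 3.4, "tz": 0, "ax": 0, "ay": 0, "az": 0, "claw": 7.0},
  {"tx": 0.8, "ty": 3.4, "tz": 0, "ax": 0, "ay": 0, "az": 0, "claw": 7.0},
  {"tx": 0.8, "ty": 3.4, "tz": 0, "ax": 0, "ay": 0, "az": 0, "claw": 7.0},
  {"tx": 0.8, "ty": 2.6, "tz": 0, "ax": 0, "ay": 0, "az": 0, "claw": 7.0},
  {"tx": 0.35, "ty": 1.5, "tz": 0, "ax": 0, "ay": 0, "az": 0, "claw": 7.0},
  {"tx": 0, "ty": 0, "tz": 0, "ax": 0, "ay": 0, "az": 0, "claw": 7.0},
  {"tx": 0, "ty": 0, "tz": 0, "ax": 0, "ay": 0, "az": 0, "claw": 7.0},
])

```text
time_s: 7.2
tcp_pos: [0.4456, -0.0145, 0.1483]
ee_rot: [[-0.096, -0.995, 0.002], [-0.995, 0.096, 0.0], [-0.001, -0.002, -1.0]]
wrist_force: [0.9, -0.3, 0.3]
gripper_width: 0.81
gripper_force: 0.0
```

```bash
python3 to.py 0.446 -0.0144 0.048 174.5
```

```text
t 7.2 tcp [ 0.4456 -0.0145  0.1483] hd 174.46 tilt [0.0016 0.0004] | shift cm now [-1.000e-02 -3.000e-02  1.003e+01] az -0.001 | shift cm after turn [-1.000e-02 -3.000e-02  1.003e+01] | f [ 0.9 -0.3  0.3] w 70.4 gf 0.0
```

drive_tool([
  {"tx": 0, "ty": 0, "tz": 2, "ax": 0, "ay": 0, "az": 0, "claw": 7.0},
  {"tx": 0, "ty": 0, "tz": 3, "ax": 0, "ay": 0, "az": 0, "claw": 7.0},
  {"tx": 0, "ty": 0, "tz": 3, "ax": 0, "ay": 0, "az": 0, "claw": 7.0},
  {"tx": 0, "ty": 0, "tz": 1.5, "ax": 0, "ay": 0, "az": 0, "claw": 7.0},
  {"tx": 0, "ty": 0, "tz": 0.5, "ax": 0, "ay": 0, "az": 0, "claw": 7.0},
  {"tx": 0, "ty": 0, "tz": 0, "ax": 0, "ay": 0, "az": 0, "claw": 7.0},
  {"tx": 0, "ty": 0, "tz": 0, "ax": 0, "ay": 0, "az": 0, "claw": 5},
  {"tx": 0, "ty": 0, "tz": 0, "ax": 0, "ay": 0, "az": 0, "claw": 3.5},
  {"tx": 0, "ty": 0, "tz": 0, "ax": 0, "ay": 0, "az": 0, "claw": 3.5},
  {"tx": 0, "ty": 0, "tz": 0, "ax": 0, "ay": 0, "az": 0, "claw": 3.5},
])

```text
time_s: 8.03
tcp_pos: [0.4465, -0.0142, 0.0486]
ee_rot: [[-0.097, -0.995, 0.002], [-0.995, 0.097, 0.001], [-0.001, -0.002, -1.0]]
wrist_force: [0.3, -0.0, -0.3]
gripper_width: 0.587
gripper_force: 0.0
```

drive_tool([
  {"tx": 0, "ty": 0, "tz": 0, "ax": 0, "ay": 0, "az": 0, "claw": 3.5},
  {"tx": 0, "ty": 0, "tz": 0, "ax": 0, "ay": 0, "az": 0, "claw": 3.5},
])

```text
time_s: 8.2
tcp_pos: [0.4459, -0.0143, 0.0483]
ee_rot: [[-0.097, -0.995, 0.001], [-0.995, 0.097, 0.0], [-0.0, -0.001, -1.0]]
wrist_force: [-1.4, 1.2, 4.6]
gripper_width: 0.509
gripper_force: 30.0
```

```bash
python3 to.py 0.6525 -0.048 0.15 171.8
```

```text
t 8.2 tcp [ 0.4459 -0.0143  0.0483] hd 174.45 tilt [0.0011 0.0003] | shift cm now [  1.35 -20.9  -10.15] az 0.046 | shift cm after turn [  0.38 -20.94 -10.15] | f [-1.4  1.2  4.6] w 44.3 gf 30.0
```

drive_tool([
  {"tx": 0, "ty": 0, "tz": -1.5, "ax": 0, "ay": 0, "az": 0, "claw": 3.5},
  {"tx": 0, "ty": 0, "tz": -3, "ax": 0, "ay": 0, "az": 0, "claw": 3.5},
  {"tx": 0, "ty": 0, "tz": -3, "ax": 0, "ay": 0, "az": 0, "claw": 3.5},
  {"tx": 0, "ty": 0, "tz": -2, "ax": 0, "ay": 0, "az": 0.046, "claw": 3.5},
  {"tx": 0, "ty": 0, "tz": -0.5, "ax": 0, "ay": 0, "az": 0, "claw": 3.5},
  {"tx": 0.1, "ty": -2, "tz": 0, "ax": 0, "ay": 0, "az": 0, "claw": 3.5},
  {"tx": 0.1, "ty": -3, "tz": 0, "ax": 0, "ay": 0, "az": 0, "claw": 3.5},
  {"tx": 0.1, "ty": -3, "tz": 0, "ax": 0, "ay": 0, "az": 0, "claw": 3.5},
  {"tx": 0.1, "ty": -3, "tz": 0, "ax": 0, "ay": 0, "az": 0, "claw": 3.5},
  {"tx": 0, "ty": -3, "tz": 0, "ax": 0, "ay": 0, "az": 0, "claw": 3.5},
])

```text
time_s: 9.03
tcp_pos: [0.5837, -0.0388, 0.1455]
ee_rot: [[-0.142, -0.99, -0.003], [-0.99, 0.142, 0.0], [0.0, 0.003, -1.0]]
wrist_force: [-0.3, -0.3, -1.9]
gripper_width: 0.511
gripper_force: 30.0
```

drive_tool([
  {"tx": 0, "ty": -3, "tz": 0, "ax": 0, "ay": 0, "az": 0, "claw": 3.5},
  {"tx": 0, "ty": -2.4, "tz": 0, "ax": 0, "ay": 0, "az": 0, "claw": 3.5},
  {"tx": 0, "ty": -1.5, "tz": 1, "ax": 0, "ay": 0, "az": 0, "claw": 3.5},
  {"tx": 0, "ty": 0, "tz": 2, "ax": 0, "ay": 0, "az": 0, "claw": 3.5},
  {"tx": 0, "ty": 0, "tz": 1.5, "ax": 0, "ay": 0, "az": 0, "claw": 3.5},
  {"tx": 0, "ty": 0, "tz": 0.5, "ax": 0, "ay": 0, "az": 0, "claw": 3.5},
  {"tx": 0, "ty": 0, "tz": 0, "ax": 0, "ay": 0, "az": 0, "claw": 3.5},
  {"tx": 0, "ty": 0, "tz": 0, "ax": 0, "ay": 0, "az": 0, "claw": 3.5},
  {"tx": 0, "ty": 0, "tz": 0, "ax": 0, "ay": 0, "az": 0, "claw": 3.5},
])

```text
time_s: 9.78
tcp_pos: [0.6525, -0.0481, 0.0984]
ee_rot: [[-0.142, -0.99, 0.002], [-0.99, 0.142, -0.0], [-0.0, -0.002, -1.0]]
wrist_force: [0.7, -0.2, -1.9]
gripper_width: 0.514
gripper_force: 30.0
```

```bash
python3 to.py 0.6525 -0.048 0.0543 171.8;  python3 - <<'E'
from h import *
p,d=snap("scene","s2"); crop(p,180,330,110,230,5,"pics/s2.png")
E
```

```text
t 9.78 tcp [ 0.6525 -0.0481  0.0984] hd 171.85 tilt [ 0.0017 -0.0001] | shift cm now [-0.01  0.01  4.41] az 0.001 | shift cm after turn [-0.01  0.01  4.41] | f [ 0.7 -0.2 -1.9] w 44.7 gf 30.0
```

View pics/s2.png

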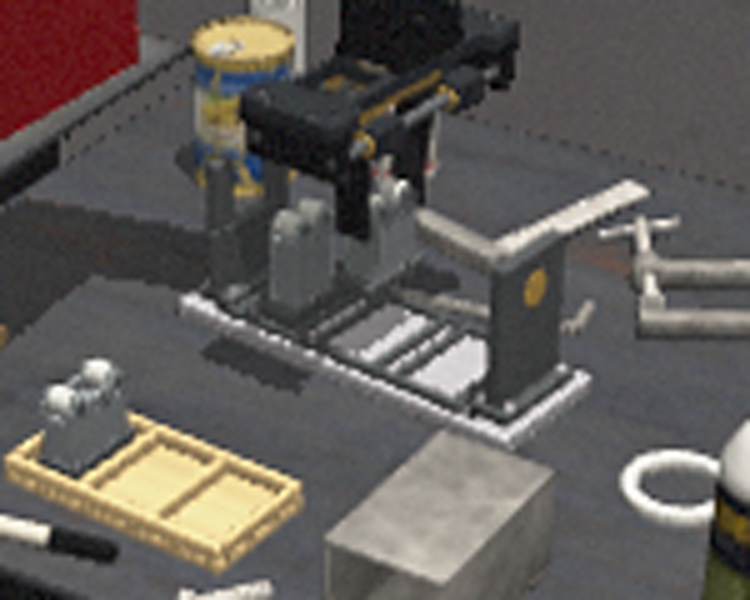

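The tall rest stands upright in the fork pocket at about (300,265), and the mid rest hangs over its own pocket. I'll lower it.

drive_tool([
  {"tx": 0, "ty": 0, "tz": 1, "ax": 0, "ay": 0, "az": 0, "claw": 3.5},
  {"tx": 0, "ty": 0, "tz": 1, "ax": 0, "ay": 0, "az": 0, "claw": 3.5},
  {"tx": 0, "ty": 0, "tz": 0.9, "ax": 0, "ay": 0, "az": 0, "claw": 3.5},
  {"tx": 0, "ty": 0, "tz": 0.7, "ax": 0, "ay": 0, "az": 0, "claw": 3.5},
  {"tx": 0, "ty": 0, "tz": 0.5, "ax": 0, "ay": 0, "az": 0, "claw": 3.5},
  {"tx": 0, "ty": 0, "tz": 0.2, "ax": 0, "ay": 0, "az": 0, "claw": 3.5},
  {"tx": 0, "ty": 0, "tz": 0, "ax": 0, "ay": 0, "az": 0, "claw": 3.5},
  {"tx": 0, "ty": 0, "tz": 0, "ax": 0, "ay": 0, "az": 0, "claw": 3.5},
])

```text
time_s: 10.5
tcp_pos: [0.6522, -0.0481, 0.0545]
ee_rot: [[-0.142, -0.99, 0.001], [-0.99, 0.142, 0.0], [-0.0, -0.001, -1.0]]
wrist_force: [-0.4, -0.5, -2.1]
gripper_width: 0.515
gripper_force: 30.0
```

```bash
python3 to.py 0.6525 -0.048 0.0543 171.8
```

```text
t 10.5 tcp [ 0.6522 -0.0481  0.0545] hd 171.81 tilt [0.0008 0.0001] | shift cm now [-0.02 -0.02  0.02] az 0.0 | shift cm after turn [-0.02 -0.02  0.02] | f [-0.4 -0.5 -2.1] w 44.8 gf 30.0
```

Not yet touching; I'll go down another 2 mm, release and rise.

drive_tool([
  {"tx": 0, "ty": 0, "tz": 0.15, "ax": 0, "ay": 0, "az": 0, "claw": 3.5},
  {"tx": 0, "ty": 0, "tz": 0, "ax": 0, "ay": 0, "az": 0, "claw": 3.5},
])

```text
time_s: 10.67
tcp_pos: [0.6524, -0.0481, 0.0543]
ee_rot: [[-0.142, -0.99, 0.001], [-0.99, 0.142, -0.0], [0.0, -0.001, -1.0]]
wrist_force: [-2.3, 0.7, 3.1]
gripper_width: 0.512
gripper_force: 30.0
```

drive_tool([
  {"tx": 0, "ty": 0, "tz": 0, "ax": 0, "ay": 0, "az": 0, "claw": 5},
  {"tx": 0, "ty": 0, "tz": 0, "ax": 0, "ay": 0, "az": 0, "claw": 6},
  {"tx": 0, "ty": 0, "tz": 0, "ax": 0, "ay": 0, "az": 0, "claw": 7},
  {"tx": 0, "ty": 0, "tz": -1, "ax": 0, "ay": 0, "az": 0, "claw": 7.5},
  {"tx": 0, "ty": 0, "tz": -2, "ax": 0, "ay": 0, "az": 0, "claw": 7.5},
  {"tx": 0, "ty": 0, "tz": -3, "ax": 0, "ay": 0, "az": 0, "claw": 7.5},
  {"tx": 0, "ty": 0, "tz": -2, "ax": 0, "ay": 0, "az": 0, "claw": 7.5},
  {"tx": 0, "ty": 0, "tz": -1, "ax": 0, "ay": 0, "az": 0, "claw": 7.5},
  {"tx": 0, "ty": 0, "tz": 0, "ax": 0, "ay": 0, "az": 0, "claw": 7.5},
])

```text
time_s: 11.42
tcp_pos: [0.6537, -0.0481, 0.1466]
ee_rot: [[-0.142, -0.99, 0.007], [-0.99, 0.142, 0.001], [-0.001, -0.006, -1.0]]
wrist_force: [0.5, -0.7, 0.2]
gripper_width: 0.862
gripper_force: 0.0
```

```bash
python3 to.py 0.4504 0.0425 0.15 176.5
```

```text
t 11.42 tcp [ 0.6537 -0.0481  0.1466] hd 171.83 tilt [0.0066 0.0005] | shift cm now [-6.08 21.41 -0.47] az -0.082 | shift cm after turn [-7.8  20.84 -0.47] | f [ 0.5 -0.7  0.2] w 75.0 gf 0.0
```

drive_tool([
  {"tx": 0, "ty": 0, "tz": 0, "ax": 0, "ay": 0, "az": -0.082, "claw": 7.8},
  {"tx": -1, "ty": 2.5, "tz": 0, "ax": 0, "ay": 0, "az": 0, "claw": 7.8},
  {"tx": -1.2, "ty": 3.2, "tz": 0, "ax": 0, "ay": 0, "az": 0, "claw": 7.8},
  {"tx": -1.2, "ty": 3.2, "tz": 0, "ax": 0, "ay": 0, "az": 0, "claw": 7.8},
  {"tx": -1.2, "ty": 3.2, "tz": 0, "ax": 0, "ay": 0, "az": 0, "claw": 7.8},
  {"tx": -1.2, "ty": 3.2, "tz": 0, "ax": 0, "ay": 0, "az": 0, "claw": 7.8},
  {"tx": -1.2, "ty": 3.2, "tz": 0, "ax": 0, "ay": 0, "az": 0, "claw": 7.8},
  {"tx": -0.8, "ty": 2.3, "tz": 0, "ax": 0, "ay": 0, "az": 0, "claw": 7.8},
  {"tx": 0, "ty": 0, "tz": 0, "ax": 0, "ay": 0, "az": 0, "claw": 7.8},
  {"tx": 0, "ty": 0, "tz": 0, "ax": 0, "ay": 0, "az": 0, "claw": 7.8},
])

```text
time_s: 12.25
tcp_pos: [0.4475, 0.0424, 0.1424]
ee_rot: [[-0.059, -0.998, -0.001], [-0.998, 0.059, -0.0], [0.001, 0.001, -1.0]]
wrist_force: [1.2, -0.1, 1.0]
gripper_width: 0.895
gripper_force: 0.0
```

```bash
python3 to.py 0.4504 0.0425 0.041 176.5
```

```text
t 12.25 tcp [0.4475 0.0424 0.1424] hd 176.6 tilt [-0.0014 -0.0004] | shift cm now [-0.03 -0.3  10.14] az 0.002 | shift cm after turn [-0.03 -0.3  10.14] | f [ 1.2 -0.1  1. ] w 77.9 gf 0.0
```

drive_tool([
  {"tx": 0, "ty": -0.3, "tz": 2, "ax": 0, "ay": 0, "az": 0, "claw": 7.8},
  {"tx": 0, "ty": 0, "tz": 3, "ax": 0, "ay": 0, "az": 0, "claw": 7.8},
  {"tx": 0, "ty": 0, "tz": 3, "ax": 0, "ay": 0, "az": 0, "claw": 7.8},
  {"tx": 0, "ty": 0, "tz": 1.5, "ax": 0, "ay": 0, "az": 0, "claw": 7.8},
  {"tx": 0, "ty": 0, "tz": 0.6, "ax": 0, "ay": 0, "az": 0, "claw": 7.8},
  {"tx": 0, "ty": 0, "tz": 0, "ax": 0, "ay": 0, "az": 0, "claw": 7.8},
  {"tx": 0, "ty": 0, "tz": 0, "ax": 0, "ay": 0, "az": 0, "claw": 6},
  {"tx": 0, "ty": 0, "tz": 0, "ax": 0, "ay": 0, "az": 0, "claw": 4.3},
  {"tx": 0, "ty": 0, "tz": 0, "ax": 0, "ay": 0, "az": 0, "claw": 4.3},
  {"tx": 0, "ty": 0, "tz": 0, "ax": 0, "ay": 0, "az": 0, "claw": 4.3},
])

```text
time_s: 13.08
tcp_pos: [0.4528, 0.0424, 0.043]
ee_rot: [[-0.061, -0.998, 0.002], [-0.998, 0.061, 0.001], [-0.001, -0.002, -1.0]]
wrist_force: [-1.7, 0.7, 2.0]
gripper_width: 0.677
gripper_force: 1.6
```

drive_tool([
  {"tx": 0, "ty": 0, "tz": 0, "ax": 0, "ay": 0, "az": 0, "claw": 4.3},
  {"tx": 0, "ty": 0, "tz": 0, "ax": 0, "ay": 0, "az": 0, "claw": 4.3},
  {"tx": 0, "ty": 0, "tz": 0, "ax": 0, "ay": 0, "az": 0, "claw": 4.3},
])

```text
time_s: 13.33
tcp_pos: [0.4518, 0.0421, 0.0427]
ee_rot: [[-0.061, -0.998, -0.0], [-0.998, 0.061, -0.0], [0.0, 0.0, -1.0]]
wrist_force: [-3.3, 0.5, 6.0]
gripper_width: 0.602
gripper_force: 30.0
```

```bash
python3 to.py 0.6437 -0.1094 0.15 171.8
```

```text
t 13.33 tcp [0.4518 0.0421 0.0427] hd 176.51 tilt [-0.0002 -0.    ] | shift cm now [ 13.96 -20.08 -10.74] az 0.082 | shift cm after turn [ 12.26 -21.15 -10.74] | f [-3.3  0.5  6. ] w 52.3 gf 30.0
```

drive_tool([
  {"tx": 0, "ty": 0, "tz": -1.5, "ax": 0, "ay": 0, "az": 0, "claw": 4.3},
  {"tx": 0, "ty": 0, "tz": -3, "ax": 0, "ay": 0, "az": 0, "claw": 4.3},
  {"tx": 0, "ty": 0, "tz": -3, "ax": 0, "ay": 0, "az": 0, "claw": 4.3},
  {"tx": 0, "ty": 0, "tz": -2.5, "ax": 0, "ay": 0, "az": 0.082, "claw": 4.3},
  {"tx": 0, "ty": 0, "tz": -1, "ax": 0, "ay": 0, "az": 0, "claw": 4.3},
  {"tx": 1.0, "ty": -1.7, "tz": 0, "ax": 0, "ay": 0, "az": 0, "claw": 4.3},
  {"tx": 1.5, "ty": -2.6, "tz": 0, "ax": 0, "ay": 0, "az": 0, "claw": 4.3},
  {"tx": 1.5, "ty": -2.6, "tz": 0, "ax": 0, "ay": 0, "az": 0, "claw": 4.3},
  {"tx": 1.5, "ty": -2.6, "tz": 0, "ax": 0, "ay": 0, "az": 0, "claw": 4.3},
  {"tx": 1.5, "ty": -2.6, "tz": 0, "ax": 0, "ay": 0, "az": 0, "claw": 4.3},
])

```text
time_s: 14.17
tcp_pos: [0.5625, -0.0452, 0.1515]
ee_rot: [[-0.143, -0.99, -0.0], [-0.99, 0.143, 0.0], [-0.0, 0.001, -1.0]]
wrist_force: [-0.0, 0.3, -2.5]
gripper_width: 0.602
gripper_force: 30.0
```

drive_tool([
  {"tx": 1.5, "ty": -2.6, "tz": 0, "ax": 0, "ay": 0, "az": 0, "claw": 4.3},
  {"tx": 1.5, "ty": -2.6, "tz": 0, "ax": 0, "ay": 0, "az": 0, "claw": 4.3},
  {"tx": 1.3, "ty": -2.3, "tz": 0, "ax": 0, "ay": 0, "az": 0, "claw": 4.3},
  {"tx": 0.9, "ty": -1.5, "tz": 0, "ax": 0, "ay": 0, "az": 0, "claw": 4.3},
  {"tx": 0, "ty": 0, "tz": 0, "ax": 0, "ay": 0, "az": 0, "claw": 4.3},
  {"tx": 0, "ty": 0, "tz": 0, "ax": 0, "ay": 0, "az": 0, "claw": 4.3},
  {"tx": 0, "ty": 0, "tz": 0, "ax": 0, "ay": 0, "az": 0, "claw": 4.3},
])

```text
time_s: 14.75
tcp_pos: [0.6426, -0.1084, 0.151]
ee_rot: [[-0.143, -0.99, -0.002], [-0.99, 0.143, 0.0], [-0.0, 0.002, -1.0]]
wrist_force: [0.2, 0.0, -1.9]
gripper_width: 0.603
gripper_force: 30.0
```

```bash
python3 to.py 0.6437 -0.1099 0.0487 171.8;  python3 - <<'E'
from h import *
p,d=snap("scene","s3"); crop(p,180,330,110,230,5,"pics/s3.png")
E
```

```text
t 14.75 tcp [ 0.6426 -0.1084  0.151 ] hd 171.79 tilt [-0.0021  0.0005] | shift cm now [ 0.14 -0.15 10.23] az -0.0 | shift cm after turn [ 0.14 -0.15 10.23] | f [ 0.2  0.  -1.9] w 52.5 gf 30.0
```

View pics/s3.png

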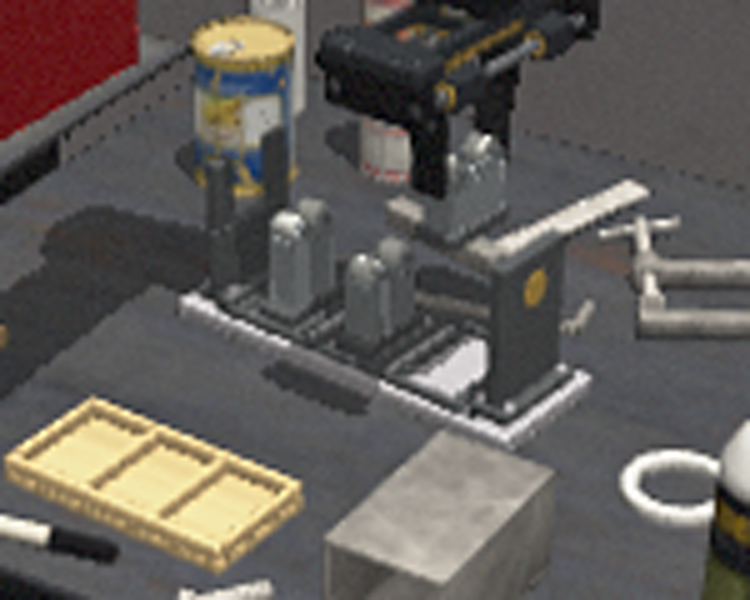

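The tall and mid rests both stand in their pockets at (300,265) and (380,295), and the low rest hangs over the stop pocket. I'll lower it.

drive_tool([
  {"tx": 0.14, "ty": -0.12, "tz": 1.5, "ax": 0, "ay": 0, "az": 0, "claw": 4.3},
  {"tx": 0, "ty": 0, "tz": 2, "ax": 0, "ay": 0, "az": 0, "claw": 4.3},
  {"tx": 0, "ty": 0, "tz": 2, "ax": 0, "ay": 0, "az": 0, "claw": 4.3},
  {"tx": 0, "ty": 0, "tz": 1.5, "ax": 0, "ay": 0, "az": 0, "claw": 4.3},
  {"tx": 0, "ty": 0, "tz": 1, "ax": 0, "ay": 0, "az": 0, "claw": 4.3},
  {"tx": 0, "ty": 0, "tz": 1, "ax": 0, "ay": 0, "az": 0, "claw": 4.3},
  {"tx": 0, "ty": 0, "tz": 0.6, "ax": 0, "ay": 0, "az": 0, "claw": 4.3},
  {"tx": 0, "ty": 0, "tz": 0.4, "ax": 0, "ay": 0, "az": 0, "claw": 4.3},
  {"tx": 0, "ty": 0, "tz": 0, "ax": 0, "ay": 0, "az": 0, "claw": 4.3},
  {"tx": 0, "ty": 0, "tz": 0, "ax": 0, "ay": 0, "az": 0, "claw": 4.3},
])

```text
time_s: 15.63
tcp_pos: [0.645, -0.1102, 0.0526]
ee_rot: [[-0.142, -0.99, 0.001], [-0.99, 0.142, -0.0], [-0.0, -0.001, -1.0]]
wrist_force: [0.2, -0.2, -1.9]
gripper_width: 0.6
gripper_force: 30.0
```

```bash
python3 to.py 0.6437 -0.1099 0.0487 171.8
```

```text
t 15.63 tcp [ 0.645  -0.1102  0.0526] hd 171.82 tilt [ 0.001  -0.0001] | shift cm now [-0.01  0.13  0.39] az 0.0 | shift cm after turn [-0.01  0.13  0.39] | f [ 0.2 -0.2 -1.9] w 52.2 gf 30.0
```

drive_tool([
  {"tx": 0, "ty": 0.1, "tz": 0.25, "ax": 0, "ay": 0, "az": 0, "claw": 4.3},
  {"tx": 0, "ty": 0, "tz": 0.15, "ax": 0, "ay": 0, "az": 0, "claw": 4.3},
  {"tx": 0, "ty": 0, "tz": 0.1, "ax": 0, "ay": 0, "az": 0, "claw": 4.3},
  {"tx": 0, "ty": 0, "tz": 0, "ax": 0, "ay": 0, "az": 0, "claw": 4.3},
])

```text
time_s: 15.97
tcp_pos: [0.644, -0.11, 0.0488]
ee_rot: [[-0.142, -0.99, 0.001], [-0.99, 0.142, -0.0], [0.0, -0.001, -1.0]]
wrist_force: [-2.1, 0.9, 4.8]
gripper_width: 0.601
gripper_force: 30.0
```

drive_tool([
  {"tx": 0, "ty": 0, "tz": 0, "ax": 0, "ay": 0, "az": 0, "claw": 5.5},
  {"tx": 0, "ty": 0, "tz": 0, "ax": 0, "ay": 0, "az": 0, "claw": 6.5},
  {"tx": 0, "ty": 0, "tz": 0, "ax": 0, "ay": 0, "az": 0, "claw": 7.5},
  {"tx": 0, "ty": 0, "tz": -1, "ax": 0, "ay": 0, "az": 0, "claw": 8},
  {"tx": 0, "ty": 0, "tz": -2, "ax": 0, "ay": 0, "az": 0, "claw": 8},
  {"tx": 0, "ty": 0, "tz": -3, "ax": 0, "ay": 0, "az": 0, "claw": 8.7},
  {"tx": 0, "ty": 0, "tz": -3, "ax": 0, "ay": 0, "az": 0, "claw": 8.7},
  {"tx": 0, "ty": 0, "tz": -2, "ax": 0, "ay": 0, "az": 0, "claw": 8.7},
  {"tx": 0, "ty": 0, "tz": -1, "ax": 0, "ay": 0, "az": 0, "claw": 8.7},
  {"tx": 0, "ty": 0, "tz": 0, "ax": 0, "ay": 0, "az": 0, "claw": 8.7},
])

```text
time_s: 16.8
tcp_pos: [0.6451, -0.1102, 0.1705]
ee_rot: [[-0.142, -0.99, 0.006], [-0.99, 0.142, -0.0], [-0.001, -0.006, -1.0]]
wrist_force: [0.1, -0.2, 0.1]
gripper_width: 0.999
gripper_force: 0.0
```

```bash
python3 to.py 0.4165 0.198 0.17 93.3
```

```text
t 16.8 tcp [ 0.6451 -0.1102  0.1705] hd 171.82 tilt [ 0.0063 -0.0002] | shift cm now [-27.26  27.01  -0.1 ] az 1.37 | shift cm after turn [21.05 32.09 -0.1 ] | f [ 0.1 -0.2  0.1] w 86.9 gf 0.0
```

drive_tool([
  {"tx": -2, "ty": 2, "tz": 0, "ax": 0, "ay": 0, "az": 0, "claw": 8.7},
  {"tx": -2.8, "ty": 2.8, "tz": 0, "ax": 0, "ay": 0, "az": 0, "claw": 8.7},
  {"tx": -2.8, "ty": 2.8, "tz": 0, "ax": 0, "ay": 0, "az": 0, "claw": 8.7},
  {"tx": -2.8, "ty": 2.8, "tz": 0, "ax": 0, "ay": 0, "az": 0, "claw": 8.7},
  {"tx": -2.8, "ty": 2.8, "tz": 0, "ax": 0, "ay": 0, "az": 0, "claw": 8.7},
  {"tx": -2.8, "ty": 2.8, "tz": 0, "ax": 0, "ay": 0, "az": 0, "claw": 8.7},
  {"tx": -2.8, "ty": 2.8, "tz": 0, "ax": 0, "ay": 0, "az": 0, "claw": 8.7},
  {"tx": -2.8, "ty": 2.8, "tz": 0, "ax": 0, "ay": 0, "az": 0, "claw": 8.7},
  {"tx": -2.8, "ty": 2.8, "tz": 0, "ax": 0, "ay": 0, "az": 0, "claw": 8.7},
  {"tx": -2.8, "ty": 2.6, "tz": 0, "ax": 0, "ay": 0, "az": 0, "claw": 8.7},
])

```text
time_s: 17.63
tcp_pos: [0.4126, 0.198, 0.1656]
ee_rot: [[-0.143, -0.99, -0.003], [-0.99, 0.143, -0.002], [0.002, 0.002, -1.0]]
wrist_force: [1.7, 0.4, 0.1]
gripper_width: 0.997
gripper_force: 0.0
```

drive_tool([
  {"tx": 0, "ty": 0, "tz": 0, "ax": 0, "ay": 0, "az": 0.115, "claw": 8.7},
  {"tx": 0, "ty": 0, "tz": 0, "ax": 0, "ay": 0, "az": 0.115, "claw": 8.7},
  {"tx": 0, "ty": 0, "tz": 0, "ax": 0, "ay": 0, "az": 0.115, "claw": 8.7},
  {"tx": 0, "ty": 0, "tz": 0, "ax": 0, "ay": 0, "az": 0.115, "claw": 8.7},
  {"tx": 0, "ty": 0, "tz": 0, "ax": 0, "ay": 0, "az": 0.115, "claw": 8.7},
  {"tx": 0, "ty": 0, "tz": 0, "ax": 0, "ay": 0, "az": 0.115, "claw": 8.7},
  {"tx": 0, "ty": 0, "tz": 0, "ax": 0, "ay": 0, "az": 0.115, "claw": 8.7},
  {"tx": 0, "ty": 0, "tz": 0, "ax": 0, "ay": 0, "az": 0.115, "claw": 8.7},
  {"tx": 0, "ty": 0, "tz": 0, "ax": 0, "ay": 0, "az": 0.115, "claw": 8.7},
  {"tx": 0, "ty": 0, "tz": 0, "ax": 0, "ay": 0, "az": 0.115, "claw": 8.7},
])

```text
time_s: 18.47
tcp_pos: [0.4141, 0.1969, 0.1654]
ee_rot: [[-0.963, -0.268, -0.003], [-0.268, 0.963, -0.002], [0.003, -0.001, -1.0]]
wrist_force: [0.2, 0.3, -0.7]
gripper_width: 1.002
gripper_force: 0.0
```

drive_tool([
  {"tx": 0, "ty": 0, "tz": 0, "ax": 0, "ay": 0, "az": 0.11, "claw": 8.7},
  {"tx": 0, "ty": 0, "tz": 0, "ax": 0, "ay": 0, "az": 0.11, "claw": 8.7},
  {"tx": 0, "ty": 0, "tz": 0, "ax": 0, "ay": 0, "az": 0, "claw": 8.7},
  {"tx": 0, "ty": 0, "tz": 0, "ax": 0, "ay": 0, "az": 0, "claw": 8.7},
])

```text
time_s: 18.8
tcp_pos: [0.4144, 0.1971, 0.1659]
ee_rot: [[-0.998, -0.06, -0.002], [-0.06, 0.998, -0.002], [0.002, -0.001, -1.0]]
wrist_force: [-0.1, 0.3, 0.7]
gripper_width: 0.998
gripper_force: 0.0
```

```bash
python3 to.py 0.4165 0.198 0.037 93.3; python3 - <<'E'
from h import *
np.set_printoptions(precision=4,suppress=True,linewidth=200)
p,d=snap("top","t2"); X=cloud("top",d); crop(p,180,310,110,180,6,"pics/t2.png")
for n,y0,h in(('tall',.0164,.086),('mid',-.048,.077),('low',-.1124,.069)):
    k=(abs(X[:,:,0]-.652)<.045)&(abs(X[:,:,1]-y0)<.025)&(X[:,:,2]>h-.016)
    q=ray("top",np.argwhere(k)[:,::-1],h-.006)[:,:2]
    print(n,k.sum(),cv2.minAreaRect((q*1000).astype(np.float32)),q.mean(0),np.percentile(X[k][:,2],90))
E
```

```text
t 18.8 tcp [0.4144 0.1971 0.1659] hd 93.46 tilt [-0.002  -0.0016] | shift cm now [-0.24  0.1  12.89] az 0.003 | shift cm after turn [-0.24  0.1  12.89] | f [-0.1  0.3  0.7] w 86.8 gf 0.0
tall 158 ((660.2061767578125, 15.216880798339844), (26.51754379272461, 41.22292709350586), 80.60951232910156) [0.661  0.0146] 0.08694776494231768
mid 172 ((651.9662475585938, -48.071144104003906), (25.436429977416992, 46.966896057128906), 80.7079849243164) [ 0.6523 -0.0483] 0.07789112594757315
low 184 ((643.1180419921875, -112.38816833496094), (25.594375610351562, 55.43473434448242), 81.84386444091797) [ 0.6434 -0.1124] 0.07001139134432142
```

View pics/t2.png

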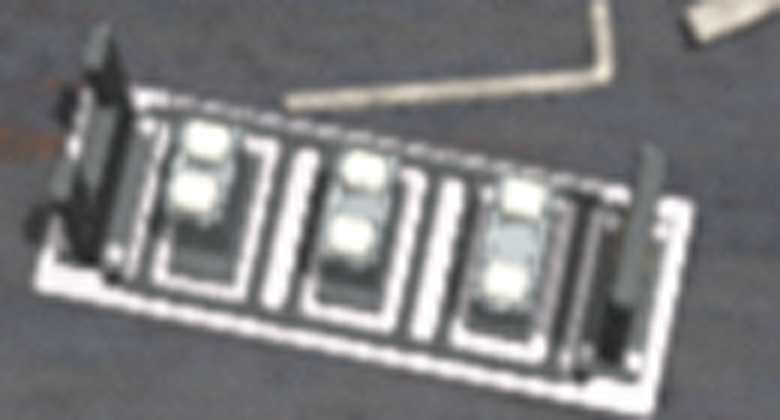

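All three rests sit flat in their pockets, within about 2 mm of centre and at the right heights. Now the shaft.

drive_tool([
  {"tx": -0.24, "ty": 0.1, "tz": 2, "ax": 0, "ay": 0, "az": 0, "claw": 8.7},
  {"tx": 0, "ty": 0, "tz": 3, "ax": 0, "ay": 0, "az": 0, "claw": 8.7},
  {"tx": 0, "ty": 0, "tz": 3, "ax": 0, "ay": 0, "az": 0, "claw": 8.7},
  {"tx": 0, "ty": 0, "tz": 2.5, "ax": 0, "ay": 0, "az": 0, "claw": 8.7},
  {"tx": 0, "ty": 0, "tz": 1.5, "ax": 0, "ay": 0, "az": 0, "claw": 8.7},
  {"tx": 0, "ty": 0, "tz": 0.9, "ax": 0, "ay": 0, "az": 0, "claw": 8.7},
  {"tx": 0, "ty": 0, "tz": 0, "ax": 0, "ay": 0, "az": 0, "claw": 8.7},
  {"tx": 0, "ty": 0, "tz": 0, "ax": 0, "ay": 0, "az": 0, "claw": 8.7},
])

```text
time_s: 19.52
tcp_pos: [0.4176, 0.1989, 0.0381]
ee_rot: [[-0.998, -0.059, -0.0], [-0.059, 0.998, -0.0], [0.0, -0.0, -1.0]]
wrist_force: [0.7, -0.4, 1.6]
gripper_width: 0.999
gripper_force: 0.0
```

```bash
python3 to.py 0.4165 0.198 0.037 93.3; python3 - <<'E'
from h import *
p,d=snap("scene","s4"); crop(p,100,240,90,210,5,"pics/s4.png")
E
```

```text
t 19.52 tcp [0.4176 0.1989 0.0381] hd 93.38 tilt [-0.0001 -0.0004] | shift cm now [ 0.11 -0.08  0.11] az 0.001 | shift cm after turn [ 0.11 -0.08  0.11] | f [ 0.7 -0.4  1.6] w 86.9 gf 0.0
```

View pics/s4.png

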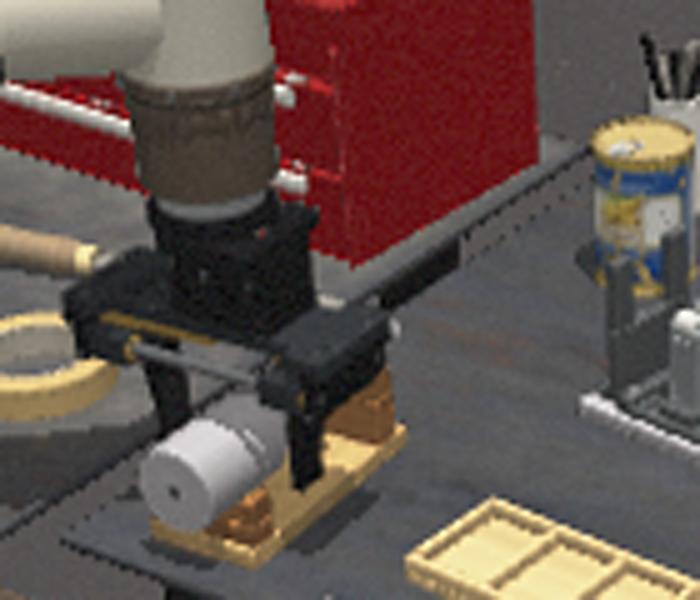

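The fingers straddle the thick section, clear of the chocks. I'll close.

drive_tool([
  {"tx": 0.1, "ty": -0.05, "tz": 0, "ax": 0, "ay": 0, "az": 0, "claw": 7.5},
  {"tx": 0, "ty": 0, "tz": 0, "ax": 0, "ay": 0, "az": 0, "claw": 6.3},
  {"tx": 0, "ty": 0, "tz": 0, "ax": 0, "ay": 0, "az": 0, "claw": 4.8},
  {"tx": 0, "ty": 0, "tz": 0, "ax": 0, "ay": 0, "az": 0, "claw": 4.8},
  {"tx": 0, "ty": 0, "tz": 0, "ax": 0, "ay": 0, "az": 0, "claw": 4.8},
  {"tx": 0, "ty": 0, "tz": 0, "ax": 0, "ay": 0, "az": 0, "claw": 4.8},
  {"tx": 0, "ty": 0, "tz": 0, "ax": 0, "ay": 0, "az": 0, "claw": 4.8},
])

```text
time_s: 20.15
tcp_pos: [0.4163, 0.1977, 0.0383]
ee_rot: [[-0.998, -0.058, -0.0], [-0.058, 0.998, -0.001], [0.001, -0.001, -1.0]]
wrist_force: [-1.1, -2.4, 3.9]
gripper_width: 0.636
gripper_force: 30.0
```

```bash
python3 to.py 0.4165 0.198 0.037 93.3
```

```text
t 20.15 tcp [0.4163 0.1977 0.0383] hd 93.31 tilt [-0.0005 -0.0009] | shift cm now [-0.03  0.03  0.13] az 0.0 | shift cm after turn [-0.03  0.03  0.13] | f [-1.1 -2.4  3.9] w 55.3 gf 30.0
```

drive_tool([
  {"tx": 0, "ty": 0, "tz": -0.5, "ax": 0, "ay": 0, "az": 0, "claw": 4.8},
  {"tx": 0, "ty": 0, "tz": -1, "ax": 0, "ay": 0, "az": 0, "claw": 4.8},
  {"tx": 0, "ty": 0, "tz": -1.5, "ax": 0, "ay": 0, "az": 0, "claw": 4.8},
  {"tx": 0, "ty": 0, "tz": -2, "ax": 0, "ay": 0, "az": 0, "claw": 4.8},
  {"tx": 0, "ty": 0, "tz": -2, "ax": 0, "ay": 0, "az": 0, "claw": 4.8},
  {"tx": 0, "ty": 0, "tz": -2, "ax": 0, "ay": 0, "az": 0, "claw": 4.8},
  {"tx": 0, "ty": 0, "tz": -1.5, "ax": 0, "ay": 0, "az": 0, "claw": 4.8},
  {"tx": 0, "ty": 0, "tz": -1, "ax": 0, "ay": 0, "az": 0, "claw": 4.8},
  {"tx": 0, "ty": 0, "tz": -0.5, "ax": 0, "ay": 0, "az": 0, "claw": 4.8},
  {"tx": 0, "ty": 0, "tz": 0, "ax": 0, "ay": 0, "az": 0, "claw": 4.8},
])

```text
time_s: 20.98
tcp_pos: [0.416, 0.1982, 0.1581]
ee_rot: [[-0.998, -0.057, -0.0], [-0.057, 0.998, 0.001], [0.0, 0.001, -1.0]]
wrist_force: [0.2, 0.4, -7.4]
gripper_width: 0.633
gripper_force: 30.0
```

```bash
python3 to.py 0.6478 -0.080 0.158 171.8; python3 -c "
from h import *
p,d=snap('scene','s5'); crop(p,90,250,70,210,5,'pics/s5.png')"
```

```text
t 20.98 tcp [0.416  0.1982 0.1581] hd 93.29 tilt [-0.0003  0.0008] | shift cm now [-2.155e+01 -2.910e+01 -2.000e-02] az -1.37 | shift cm after turn [ 2.423e+01 -2.691e+01 -2.000e-02] | f [ 0.2  0.4 -7.4] w 55.1 gf 30.0
```

View pics/s5.png

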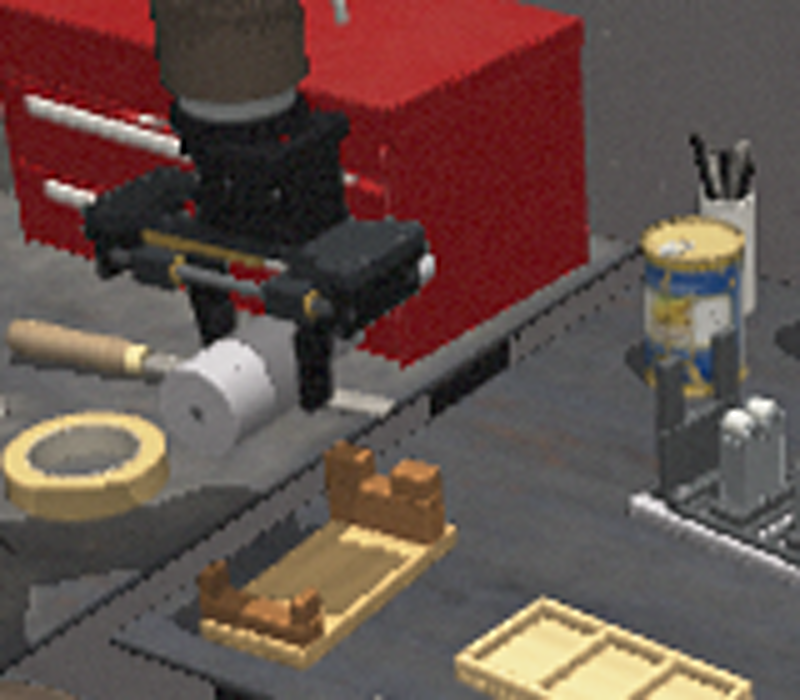

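The shaft hangs level, with the thick end at (205,400). I'll move it halfway, then turn.

drive_tool([
  {"tx": -0.8, "ty": -1, "tz": 0, "ax": 0, "ay": 0, "az": 0, "claw": 4.8},
  {"tx": -1.4, "ty": -2, "tz": 0, "ax": 0, "ay": 0, "az": 0, "claw": 4.8},
  {"tx": -1.6, "ty": -2.2, "tz": 0, "ax": 0, "ay": 0, "az": 0, "claw": 4.8},
  {"tx": -1.6, "ty": -2.2, "tz": 0, "ax": 0, "ay": 0, "az": 0, "claw": 4.8},
  {"tx": -1.6, "ty": -2.2, "tz": 0, "ax": 0, "ay": 0, "az": 0, "claw": 4.8},
  {"tx": -1.6, "ty": -2.2, "tz": 0, "ax": 0, "ay": 0, "az": 0, "claw": 4.8},
  {"tx": -1.4, "ty": -1.8, "tz": 0, "ax": 0, "ay": 0, "az": 0, "claw": 4.8},
  {"tx": -0.8, "ty": -1, "tz": 0, "ax": 0, "ay": 0, "az": 0, "claw": 4.8},
  {"tx": 0, "ty": 0, "tz": 0, "ax": 0, "ay": 0, "az": -0.02, "claw": 4.8},
  {"tx": 0, "ty": 0, "tz": 0, "ax": 0, "ay": 0, "az": -0.05, "claw": 4.8},
])

```text
time_s: 21.87
tcp_pos: [0.5318, 0.058, 0.1561]
ee_rot: [[-0.992, -0.127, -0.004], [-0.127, 0.992, -0.001], [0.004, -0.0, -1.0]]
wrist_force: [0.3, -0.0, -7.5]
gripper_width: 0.637
gripper_force: 30.0
```

drive_tool([
  {"tx": 0, "ty": 0, "tz": 0, "ax": 0, "ay": 0, "az": -0.08, "claw": 4.8},
  {"tx": 0, "ty": 0, "tz": 0, "ax": 0, "ay": 0, "az": -0.08, "claw": 4.8},
  {"tx": 0, "ty": 0, "tz": 0, "ax": 0, "ay": 0, "az": -0.08, "claw": 4.8},
  {"tx": 0, "ty": 0, "tz": 0, "ax": 0, "ay": 0, "az": -0.08, "claw": 4.8},
  {"tx": 0, "ty": 0, "tz": 0, "ax": 0, "ay": 0, "az": -0.08, "claw": 4.8},
  {"tx": 0, "ty": 0, "tz": 0, "ax": 0, "ay": 0, "az": -0.08, "claw": 4.8},
  {"tx": 0, "ty": 0, "tz": 0, "ax": 0, "ay": 0, "az": -0.08, "claw": 4.8},
  {"tx": 0, "ty": 0, "tz": 0, "ax": 0, "ay": 0, "az": -0.08, "claw": 4.8},
  {"tx": 0, "ty": 0, "tz": 0, "ax": 0, "ay": 0, "az": -0.08, "claw": 4.8},
  {"tx": 0, "ty": 0, "tz": 0, "ax": 0, "ay": 0, "az": -0.08, "claw": 4.8},
])

```text
time_s: 22.7
tcp_pos: [0.5312, 0.0592, 0.1566]
ee_rot: [[-0.596, -0.803, -0.003], [-0.803, 0.596, -0.0], [0.002, 0.002, -1.0]]
wrist_force: [0.0, 0.1, -7.1]
gripper_width: 0.637
gripper_force: 30.0
```

drive_tool([
  {"tx": 0, "ty": 0, "tz": 0, "ax": 0, "ay": 0, "az": -0.08, "claw": 4.8},
  {"tx": 0, "ty": 0, "tz": 0, "ax": 0, "ay": 0, "az": -0.08, "claw": 4.8},
  {"tx": 0, "ty": 0, "tz": 0, "ax": 0, "ay": 0, "az": -0.08, "claw": 4.8},
  {"tx": 0, "ty": 0, "tz": 0, "ax": 0, "ay": 0, "az": -0.08, "claw": 4.8},
  {"tx": 0, "ty": 0, "tz": 0, "ax": 0, "ay": 0, "az": -0.08, "claw": 4.8},
  {"tx": 0, "ty": 0, "tz": 0, "ax": 0, "ay": 0, "az": -0.06, "claw": 4.8},
  {"tx": 0, "ty": 0, "tz": 0, "ax": 0, "ay": 0, "az": -0.04, "claw": 4.8},
  {"tx": 0, "ty": 0, "tz": 0, "ax": 0, "ay": 0, "az": 0, "claw": 4.8},
])

```text
time_s: 23.37
tcp_pos: [0.5314, 0.0592, 0.1567]
ee_rot: [[-0.141, -0.99, -0.003], [-0.99, 0.141, -0.0], [0.001, 0.003, -1.0]]
wrist_force: [0.7, -0.5, -7.4]
gripper_width: 0.637
gripper_force: 30.0
```

```bash
python3 to.py 0.6478 -0.080 0.158 171.8
```

```text
t 23.37 tcp [0.5314 0.0592 0.1567] hd 171.89 tilt [-0.0029 -0.0004] | shift cm now [ 12.14 -13.49  -0.15] az 0.002 | shift cm after turn [ 12.11 -13.51  -0.15] | f [ 0.7 -0.5 -7.4] w 55.4 gf 30.0
```

drive_tool([
  {"tx": 0.8, "ty": -0.9, "tz": 0, "ax": 0, "ay": 0, "az": 0, "claw": 4.8},
  {"tx": 1.6, "ty": -1.8, "tz": 0, "ax": 0, "ay": 0, "az": 0, "claw": 4.8},
  {"tx": 2, "ty": -2.2, "tz": 0, "ax": 0, "ay": 0, "az": 0, "claw": 4.8},
  {"tx": 2, "ty": -2.2, "tz": 0, "ax": 0, "ay": 0, "az": 0, "claw": 4.8},
  {"tx": 2, "ty": -2.2, "tz": 0, "ax": 0, "ay": 0, "az": 0, "claw": 4.8},
  {"tx": 1.8, "ty": -2.0, "tz": 0, "ax": 0, "ay": 0, "az": 0, "claw": 4.8},
  {"tx": 1.3, "ty": -1.5, "tz": 0, "ax": 0, "ay": 0, "az": 0, "claw": 4.8},
  {"tx": 0.6, "ty": -0.7, "tz": 0, "ax": 0, "ay": 0, "az": 0, "claw": 4.8},
  {"tx": 0, "ty": 0, "tz": 0, "ax": 0, "ay": 0, "az": 0, "claw": 4.8},
  {"tx": 0, "ty": 0, "tz": 0, "ax": 0, "ay": 0, "az": 0, "claw": 4.8},
])

```text
time_s: 24.2
tcp_pos: [0.6483, -0.0804, 0.1567]
ee_rot: [[-0.144, -0.99, -0.003], [-0.99, 0.144, 0.0], [-0.0, 0.003, -1.0]]
wrist_force: [-0.9, 0.1, -7.6]
gripper_width: 0.634
gripper_force: 30.0
```

```bash
python3 to.py 0.6478 -0.080 0.0743 171.8; python3 - <<'E'
from h import *
p,d=snap('scene','s6'); a=cv2.resize(p[90:220,190:330,::-1],None,fx=4,fy=4,interpolation=cv2.INTER_CUBIC)
p,d=snap('top','t6'); b=cv2.resize(p[95:185,170:310,::-1],None,fx=4,fy=4,interpolation=cv2.INTER_CUBIC)
cv2.imwrite('pics/c6.png',cv2.resize(np.vstack([a,b]),None,fx=.68,fy=.68))
E
```

```text
t 24.2 tcp [ 0.6483 -0.0804  0.1567] hd 171.72 tilt [-0.0027  0.0005] | shift cm now [-0.03  0.04  8.24] az -0.001 | shift cm after turn [-0.03  0.04  8.24] | f [-0.9  0.1 -7.6] w 55.2 gf 30.0
```

View pics/c6.png

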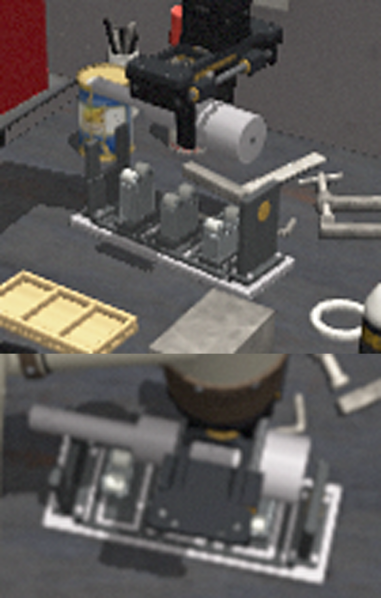

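```bash
python3 - <<'E'
from h import *
np.set_printoptions(precision=4,suppress=True,linewidth=200)
p,d=load('t6'); X=cloud('top',d)
ax=np.array([.1426,.9898]); C=np.array([.6525,-.048])
q=X[(X[:,:,2]>.13)&(X[:,:,2]<.22)&(p.min(2)>110)]
r=q[:,:2]-C; s=r@ax; t=r@[ax[1],-ax[0]]
for a,b in((-.11,-.09),(-.09,-.075),(.045,.07),(.07,.09),(.09,.11),(.11,.14)):
    k=(s>a)&(s<b)&(abs(t)<.05)
    if k.sum()>5: print(a,b,k.sum(),'t lo/hi',t[k].min(),t[k].max(),'z90',np.percentile(q[k][:,2],90))
k=abs(t)<.05; k2=k&(q[:,2]>.16);print('s range',np.percentile(s[k],[0,.5,99.5,100]), 'expect',-.098,.128)
print(ray('top',(182.9,116.5),.176),ray('top',(283.2,134.9),.18))
E
```

```text
-0.11 -0.09 89 t lo/hi -0.0259934991152406 0.024323179819069826 z90 0.20307888098062385
-0.09 -0.075 172 t lo/hi -0.02617614937883089 0.027739792560686732 z90 0.20321534252931633
0.045 0.07 71 t lo/hi -0.006737597709209143 0.006371379045938729 z90 0.1861993987684905
0.07 0.09 56 t lo/hi -0.005483632956481856 0.0069147570300763 z90 0.18609669306644752
0.09 0.11 54 t lo/hi -0.005303788245095802 0.007588042281239725 z90 0.18671167886340917
0.11 0.14 47 t lo/hi -0.005501764009729256 0.0073765235967345605 z90 0.1859850208124326
s range [-0.417  -0.411   0.5644  0.5673] expect -0.098 0.128
[[0.6746 0.0758 0.176 ]] [[ 0.6449 -0.1482  0.18  ]]
```

Level, centred and about 6 mm from the stop; I'll back off 2 mm and lower.

drive_tool([
  {"tx": -0.2, "ty": 0.05, "tz": 0.6, "ax": 0, "ay": 0, "az": 0, "claw": 4.8},
  {"tx": 0, "ty": 0, "tz": 1.2, "ax": 0, "ay": 0, "az": 0, "claw": 4.8},
  {"tx": 0, "ty": 0, "tz": 1.5, "ax": 0, "ay": 0, "az": 0, "claw": 4.8},
  {"tx": 0, "ty": 0, "tz": 1.5, "ax": 0, "ay": 0, "az": 0, "claw": 4.8},
  {"tx": 0, "ty": 0, "tz": 1.2, "ax": 0, "ay": 0, "az": 0, "claw": 4.8},
  {"tx": 0, "ty": 0, "tz": 0.8, "ax": 0, "ay": 0, "az": 0, "claw": 4.8},
  {"tx": 0, "ty": 0, "tz": 0.5, "ax": 0, "ay": 0, "az": 0, "claw": 4.8},
  {"tx": 0, "ty": 0, "tz": 0.3, "ax": 0, "ay": 0, "az": 0, "claw": 4.8},
  {"tx": 0, "ty": 0, "tz": 0, "ax": 0, "ay": 0, "az": 0, "claw": 4.8},
  {"tx": 0, "ty": 0, "tz": 0, "ax": 0, "ay": 0, "az": 0, "claw": 4.8},
])

```text
time_s: 25.13
tcp_pos: [0.6494, -0.0782, 0.0827]
ee_rot: [[-0.142, -0.99, 0.001], [-0.99, 0.142, -0.0], [-0.0, -0.001, -1.0]]
wrist_force: [0.4, 0.4, -7.1]
gripper_width: 0.636
gripper_force: 30.0
```

```bash
python3 to.py 0.648 -0.0785 0.0743 171.8
```

```text
t 25.13 tcp [ 0.6494 -0.0782  0.0827] hd 171.82 tilt [ 0.0013 -0.0001] | shift cm now [0.05 0.13 0.84] az 0.0 | shift cm after turn [0.05 0.13 0.84] | f [ 0.4  0.4 -7.1] w 55.3 gf 30.0
```

drive_tool([
  {"tx": 0, "ty": 0.12, "tz": 0.25, "ax": 0, "ay": 0, "az": 0, "claw": 4.8},
  {"tx": 0, "ty": 0, "tz": 0.2, "ax": 0, "ay": 0, "az": 0, "claw": 4.8},
  {"tx": 0, "ty": 0, "tz": 0.15, "ax": 0, "ay": 0, "az": 0, "claw": 4.8},
  {"tx": 0, "ty": 0, "tz": 0.1, "ax": 0, "ay": 0, "az": 0, "claw": 4.8},
  {"tx": 0, "ty": 0, "tz": 0.05, "ax": 0, "ay": 0, "az": 0, "claw": 4.8},
  {"tx": 0, "ty": 0, "tz": 0, "ax": 0, "ay": 0, "az": 0, "claw": 4.8},
  {"tx": 0, "ty": 0, "tz": 0, "ax": 0, "ay": 0, "az": 0, "claw": 4.8},
])

```text
time_s: 25.72
tcp_pos: [0.6477, -0.0782, 0.0749]
ee_rot: [[-0.142, -0.99, 0.0], [-0.99, 0.142, -0.0], [0.0, -0.0, -1.0]]
wrist_force: [-0.5, -0.3, -4.8]
gripper_width: 0.639
gripper_force: 30.0
```

```bash
python3 to.py 0.648 -0.0785 0.0743 171.8
```

```text
t 25.72 tcp [ 0.6477 -0.0782  0.0749] hd 171.82 tilt [ 0.0002 -0.0002] | shift cm now [ 0.03 -0.03  0.06] az 0.0 | shift cm after turn [ 0.03 -0.03  0.06] | f [-0.5 -0.3 -4.8] w 55.6 gf 30.0
```

Contact is starting. I'll go down another 1.5 mm.

drive_tool([
  {"tx": 0, "ty": 0, "tz": 0.05, "ax": 0, "ay": 0, "az": 0, "claw": 4.8},
  {"tx": 0, "ty": 0, "tz": 0.05, "ax": 0, "ay": 0, "az": 0, "claw": 4.8},
  {"tx": 0, "ty": 0, "tz": 0.05, "ax": 0, "ay": 0, "az": 0, "claw": 4.8},
  {"tx": 0, "ty": 0, "tz": 0, "ax": 0, "ay": 0, "az": 0, "claw": 4.8},
  {"tx": 0, "ty": 0, "tz": 0, "ax": 0, "ay": 0, "az": 0, "claw": 4.8},
])

```text
time_s: 26.13
tcp_pos: [0.6484, -0.0783, 0.0745]
ee_rot: [[-0.142, -0.99, 0.002], [-0.99, 0.142, -0.0], [0.0, -0.002, -1.0]]
wrist_force: [-1.2, -0.1, 3.0]
gripper_width: 0.631
gripper_force: 30.0
```

```bash
python3 to.py 0.648 -0.0785 0.0743 171.8
```

```text
t 26.13 tcp [ 0.6484 -0.0783  0.0745] hd 171.85 tilt [ 0.0021 -0.0005] | shift cm now [0.03 0.04 0.02] az 0.001 | shift cm after turn [0.03 0.04 0.02] | f [-1.2 -0.1  3. ] w 54.9 gf 30.0
```

Seated: the rests now carry the shaft. I'll release it and rise.

drive_tool([
  {"tx": 0, "ty": 0, "tz": 0, "ax": 0, "ay": 0, "az": 0, "claw": 5.8},
  {"tx": 0, "ty": 0, "tz": 0, "ax": 0, "ay": 0, "az": 0, "claw": 6.5},
  {"tx": 0, "ty": 0, "tz": 0, "ax": 0, "ay": 0, "az": 0, "claw": 7.5},
  {"tx": 0, "ty": 0, "tz": 0, "ax": 0, "ay": 0, "az": 0, "claw": 8.7},
  {"tx": 0, "ty": 0, "tz": 0, "ax": 0, "ay": 0, "az": 0, "claw": 8.7},
  {"tx": 0, "ty": 0, "tz": 0, "ax": 0, "ay": 0, "az": 0, "claw": 8.7},
])

```text
time_s: 26.63
tcp_pos: [0.6478, -0.078, 0.0729]
ee_rot: [[-0.143, -0.99, 0.0], [-0.99, 0.143, 0.0], [-0.0, -0.0, -1.0]]
wrist_force: [-0.4, -0.1, 0.5]
gripper_width: 0.946
gripper_force: 0.0
```

drive_tool([
  {"tx": 0, "ty": 0, "tz": -1, "ax": 0, "ay": 0, "az": 0, "claw": 8.7},
  {"tx": 0, "ty": 0, "tz": -2, "ax": 0, "ay": 0, "az": 0, "claw": 8.7},
  {"tx": 0, "ty": 0, "tz": -3, "ax": 0, "ay": 0, "az": 0, "claw": 8.7},
  {"tx": 0, "ty": 0, "tz": -3, "ax": 0, "ay": 0, "az": 0, "claw": 8.7},
  {"tx": 0, "ty": 0, "tz": -2, "ax": 0, "ay": 0, "az": 0, "claw": 8.7},
  {"tx": 0, "ty": 2, "tz": 0, "ax": 0, "ay": 0, "az": 0, "claw": 8.7},
  {"tx": 0, "ty": 3, "tz": 0, "ax": 0, "ay": 0, "az": 0, "claw": 8.7},
  {"tx": 0, "ty": 3, "tz": 0, "ax": 0, "ay": 0, "az": 0, "claw": 8.7},
  {"tx": 0, "ty": 3, "tz": 0, "ax": 0, "ay": 0, "az": 0, "claw": 8.7},
  {"tx": 0, "ty": 3, "tz": 0, "ax": 0, "ay": 0, "az": 0, "claw": 8.7},
])

```text
time_s: 27.47
tcp_pos: [0.5079, -0.0581, 0.1838]
ee_rot: [[-0.143, -0.99, 0.001], [-0.99, 0.143, 0.0], [-0.0, -0.001, -1.0]]
wrist_force: [0.5, -0.1, -0.0]
gripper_width: 1.0
gripper_force: 0.0
```

drive_tool([
  {"tx": 0, "ty": 3, "tz": 0, "ax": 0, "ay": 0, "az": 0, "claw": 8.7},
  {"tx": 0, "ty": 3, "tz": 0, "ax": 0, "ay": 0, "az": 0, "claw": 8.7},
  {"tx": 0, "ty": 2, "tz": 0, "ax": 0, "ay": 0, "az": 0, "claw": 8.7},
  {"tx": 0, "ty": 0, "tz": 0, "ax": 0, "ay": 0, "az": 0, "claw": 8.7},
  {"tx": 0, "ty": 0, "tz": 0, "ax": 0, "ay": 0, "az": 0, "claw": 8.7},
])

```text
time_s: 27.88
tcp_pos: [0.4298, -0.0466, 0.1844]
ee_rot: [[-0.141, -0.99, 0.003], [-0.99, 0.142, 0.0], [-0.001, -0.003, -1.0]]
wrist_force: [-0.6, -0.1, 0.5]
gripper_width: 0.999
gripper_force: 0.0
```

```bash
python3 - <<'E'
from h import *
np.set_printoptions(precision=4,suppress=True,linewidth=200)
p,d=snap('scene','s7'); a=cv2.resize(p[90:220,190:330,::-1],None,fx=4,fy=4,interpolation=cv2.INTER_CUBIC)
p,d=snap('top','t7'); X=cloud('top',d); b=cv2.resize(p[105:185,170:310,::-1],None,fx=4,fy=4,interpolation=cv2.INTER_CUBIC)
cv2.imwrite('pics/c7.png',cv2.resize(np.vstack([a,b]),None,fx=.71,fy=.71))
ax=np.array([.1426,.9898]); C=np.array([.6525,-.048])
q=X[(X[:,:,2]>.06)&(X[:,:,2]<.14)&(p.min(2)>110)]
r=q[:,:2]-C; s=r@ax; t=r@[ax[1],-ax[0]]
for a,b in((-.09,-.07),(-.06,-.03),(-.01,.02),(.06,.08),(.08,.1),(.115,.128)):
    k=(s>a)&(s<b)&(abs(t)<.05)
    if k.sum()>5: print(a,b,k.sum(),'t mid',(t[k].min()+t[k].max())/2,'z90',np.percentile(q[k][:,2],90))
k=(abs(t)<.02)&(abs(s)<.14); print('s',s[k].min(),s[k].max()); print(sense()['tcp_pos'])
E
```

```text
-0.09 -0.07 204 t mid 0.0006809815090901856 z90 0.12061932636083969
-0.06 -0.03 297 t mid 0.00022156345742052434 z90 0.12072488851840753
-0.01 0.02 237 t mid -0.0018401226154502008 z90 0.11140303958426431
0.06 0.08 120 t mid 0.0007830613185552619 z90 0.10221114050533628
0.08 0.1 67 t mid -4.639174453619811e-05 z90 0.1032672228797623
0.115 0.128 45 t mid 0.0006421633736087579 z90 0.1046384737382003
s -0.11876415302553908 0.12935247639144654
[ 0.4311 -0.0466  0.1839]
```

View pics/c7.png

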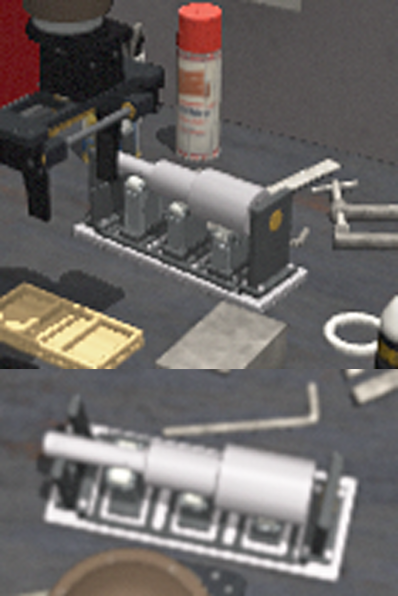

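The shaft lies level on the three rests. Its axis is 92–93 mm above the bench (80 mm above the plate), it is centred, the thin end is in the fork and the gap to the stop is about 9 mm.

```bash
python3 -c "
from station import *
print(finish_job())"
```

```text
the job is handed in; nothing more can be done
None
```

I handed the job in at about 28 s of robot time: the three rests are in their pockets and the shaft lies level on them, thin end in the fork and thick end about 9 mm from the stop; `finish_job` returned no verdict.

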